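# Charge the bench bead bath with thermal pellets and switch it on

## Task

Fill the dry bead bath: open its clear lid right up, then use the steel scoop to move every aluminium pellet from the blue bin into the bath's well, leaving the bin standing on the bench and keeping your fingers off the pellets. Finish with the scoop lying in the empty bin, the lid fully shut and, only once it is shut, the red main switch turned clockwise all the way to on (the green dot). Leave the other things on the bench where they are.

Things in the scene. Friction and masses are not known exactly. Their poses are not given: they have to be found in the camera images.
- bath: dry bead bath, white and grey, fixed on the bench, 240 mm deep (its x) x 200 mm wide (its y). Origin: centre of its underside; +x points to its back, away from the robot. The grey console with the switch is the front 75 mm (x -120 to -45 mm), its top 100 mm high. Behind it is the well block (x -45 to +120 mm), whose rim is 130 mm high.
- well (a point): centre of the well's inner floor, 55 mm above the bench; axes as the bath's. The well opening is 130 mm (x) x 160 mm (y) and 75 mm deep, rim walls 17.5 mm (x) and 20 mm (y) thick
- lid (a joint): angle of the clear lid in rad: 0 shut, grows as it opens upward about the hinge along the bath's back edge, 1.75 at its stop. A stiff friction hinge (0.45 N m): the 0.32 kg lid stays at whatever angle it is left
- lid_bar (a point): middle of the lid's black grip bar: a round bar 11 mm thick and 90 mm long along the bath's y, on two posts 80 mm apart, its axis 35 mm above the lid's upper face. When shut the bar is 170 mm above the bench, 140 mm in front of the hinge axis. The axes turn with the lid (when shut as the bath's)
- lid_hinge (a point): middle of the hinge axis, which runs along the bath's y, 130 mm above the bench. The lid plate is 5 mm thick and 200 mm wide and reaches 167 mm from the hinge
- main_switch (a joint): angle of the red main switch in rad: 0 off (white dot), 1.047 on (green dot, at the stop), turning clockwise seen from above; friction 0.09 N m keeps it where it is left
- switch_grip (a point): centre of the red switch handle's bar, on its upright axis of turning, 128 mm above the bench. The bar is 42 mm long (along this point's x, the white-marked end at +x), 13 mm thick (y), 30 mm high (12 mm above this point, 18 mm below), on a 40 mm round boss; the point turns with the handle. It sits on a yellow plate 104 mm above the bench
- bin: blue open bin, loose, 0.75 kg, 240 mm (its x) x 90 mm (y), inner width 82 mm, floor 4 mm thick. Origin: centre of its underside. Flat floor from x = -45 to +92 mm; behind it a 26 degree chute rises to the rear rim (x = -116 mm, 38 mm high); ahead a 42 degree ramp, 20 mm high, meets the end wall at x = +114 mm (58 mm high). Side walls 38 mm at the rear, 58 mm from x = +20 mm. +x faces about world -y
- scoop: hand scoop, 0.11-0.16 kg: steel blade open at front and top, 44 mm long (x 0 to +44 mm), 70 mm wide, flat floor 2.5 mm thick, 1 mm at the lip; side walls 32 mm high at the back, 12 mm at the lip; back wall 32 mm high. Origin: middle of the blade's underside at the back wall; x to the lip, z up. Lies flat on its blade; tipped back it rests on its handle. Yellow handle, 20 x 20 mm, 102 mm long, rises backwards from it at 33 degrees
- scoop_grip (a point): centre of the scoop's handle, the place to hold it: 50 mm behind the scoop's origin and 60.5 mm above the blade's underside; the handle is 20 mm wide across the scoop's y, with flat sides
- pellet0: polished aluminium thermal pellet, a pill 24 mm long (its y) and 18 mm thick, 12 g, slippery (friction about 0.3), origin at its centre; some may be absent
- pellet1: polished aluminium thermal pellet, a pill 24 mm long (its y) and 18 mm thick, 12 g, slippery (friction about 0.3), origin at its centre; some may be absent
- pellet2: polished aluminium thermal pellet, a pill 24 mm long (its y) and 18 mm thick, 12 g, slippery (friction about 0.3), origin at its centre; some may be absent
- pellet3: polished aluminium thermal pellet, a pill 24 mm long (its y) and 18 mm thick, 12 g, slippery (friction about 0.3), origin at its centre; some may be absent
- pellet4: polished aluminium thermal pellet, a pill 24 mm long (its y) and 18 mm thick, 12 g, slippery (friction about 0.3), origin at its centre; some may be absent
- pellet5: polished aluminium thermal pellet, a pill 24 mm long (its y) and 18 mm thick, 12 g, slippery (friction about 0.3), origin at its centre; some may be absent
- pellet6: polished aluminium thermal pellet, a pill 24 mm long (its y) and 18 mm thick, 12 g, slippery (friction about 0.3), origin at its centre; some may be absent
- pellet7: polished aluminium thermal pellet, a pill 24 mm long (its y) and 18 mm thick, 12 g, slippery (friction about 0.3), origin at its centre; some may be absent
- pellet8: polished aluminium thermal pellet, a pill 24 mm long (its y) and 18 mm thick, 12 g, slippery (friction about 0.3), origin at its centre; some may be absent
- pellet9: polished aluminium thermal pellet, a pill 24 mm long (its y) and 18 mm thick, 12 g, slippery (friction about 0.3), origin at its centre; some may be absent
- bottle: bystander: reagent bottle with blue cap, 60 mm across, 150 mm tall, origin under its centre
- tube_rack: bystander: orange tube rack 100 x 130 mm, about 90 mm tall, origin under its centre
- timer: bystander: small white bench timer 70 x 60 x 22 mm, origin under its centre
- tip_box: bystander: blue pipette-tip box 122 x 87 x 85 mm, origin under its centre
Not all that is in view belongs to the job. There is more than one size of the scoop; the job needs the smallest.

How it is judged (in metres and radians):
On the way, in this order (a step that is already met when the one before it is completed fails the run):
1. the lid stands open (value of joint lid above 1.2 rad), for 0.2 s.
2. every pellet lies in the well (x of pellet0 in the frame of well between -0.066 and 0.066 m and y of pellet0 in the frame of well between -0.081 and 0.081 m and z of pellet0 in the frame of well between 0 and 0.07 m and x of pellet1 in the frame of well between -0.066 and 0.066 m and y of pellet1 in the frame of well between -0.081 and 0.081 m and z of pellet1 in the frame of well between 0 and 0.07 m and x of pellet2 in the frame of well between -0.066 and 0.066 m and y of pellet2 in the frame of well between -0.081 and 0.081 m and z of pellet2 in the frame of well between 0 and 0.07 m and x of pellet3 in the frame of well between -0.066 and 0.066 m and y of pellet3 in the frame of well between -0.081 and 0.081 m and z of pellet3 in the frame of well between 0 and 0.07 m and x of pellet4 in the frame of well between -0.066 and 0.066 m and y of pellet4 in the frame of well between -0.081 and 0.081 m and z of pellet4 in the frame of well between 0 and 0.07 m and x of pellet5 in the frame of well between -0.066 and 0.066 m and y of pellet5 in the frame of well between -0.081 and 0.081 m and z of pellet5 in the frame of well between 0 and 0.07 m and x of pellet6 in the frame of well between -0.066 and 0.066 m and y of pellet6 in the frame of well between -0.081 and 0.081 m and z of pellet6 in the frame of well between 0 and 0.07 m and x of pellet7 in the frame of well between -0.066 and 0.066 m and y of pellet7 in the frame of well between -0.081 and 0.081 m and z of pellet7 in the frame of well between 0 and 0.07 m and x of pellet8 in the frame of well between -0.066 and 0.066 m and y of pellet8 in the frame of well between -0.081 and 0.081 m and z of pellet8 in the frame of well between 0 and 0.07 m and x of pellet9 in the frame of well between -0.066 and 0.066 m and y of pellet9 in the frame of well between -0.081 and 0.081 m and z of pellet9 in the frame of well between 0 and 0.07 m), for 0.3 s.
3. the lid is shut over the pellets (all of step 2 and value of joint lid below 0.05 rad), for 0.3 s.
4. the main switch is on (value of joint main_switch above 0.96 rad), for 0.2 s.
At the end, for the whole second after the job is handed in: Every pellet is in the well; the lid is shut (within 0.05 rad); the switch is within 0.08 rad of its on stop; the scoop lies still inside the bin, right way up (within 0.75 rad), the bin flat on the bench (all of step 3 and value of joint main_switch above 0.96 rad and height (world z) of bin below 0.01 m and angle between bin's own z axis and vertical below 0.1 rad and x of scoop in the frame of bin between -0.12 and 0.075 m and y of scoop in the frame of bin between -0.03 and 0.03 m and z of scoop in the frame of bin below 0.04 m and angle between scoop's own z axis and vertical below 0.75 rad and linear speed of scoop below 0.02 m/s); the robot touches nothing.
It fails at once if the main switch is turned on while the lid is not shut (value of joint main_switch above 0.4 rad and value of joint lid above 0.12 rad).
It fails at once if the gripper's fingers handle a pellet (contact force between the fingers and pellet0 above 1.5 N or contact force between the fingers and pellet1 above 1.5 N or contact force between the fingers and pellet2 above 1.5 N or contact force between the fingers and pellet3 above 1.5 N or contact force between the fingers and pellet4 above 1.5 N or contact force between the fingers and pellet5 above 1.5 N or contact force between the fingers and pellet6 above 1.5 N or contact force between the fingers and pellet7 above 1.5 N or contact force between the fingers and pellet8 above 1.5 N or contact force between the fingers and pellet9 above 1.5 N).
It fails at once if the bin is lifted or tipped (height (world z) of bin above 0.03 m or angle between bin's own z axis and vertical above 0.35 rad).
It fails at once if a bystander is pushed away or knocked over (distance of any of bottle, tube_rack, timer, tip_box from where it was at the start of the episode above 0.03 m or angle between any of bottle, tube_rack, timer, tip_box's own z axis and vertical above 0.4 rad).
Of pellet0, pellet1, pellet2, pellet3, pellet4, pellet5, pellet6, pellet7, pellet8, pellet9 only 7 to 10 are there at a start; the rules pass over those that are not, and their reading is None.
At some moment in a run one of bin, scoop may be knocked a few centimetres aside while the robot is not near it.
It also fails if it takes over 210 s, if anything falls off the work surface, if the arm or the gripper's body presses on something with over 40 N, if the wrist force passes 120 N, or if a joint passes its speed limit or range.

## Robot

A 6-joint arm with a two-finger parallel gripper is mounted at the origin on the work surface. World frame = base frame: x ahead of the robot, y to its left, z up, the work surface at z = 0. Lengths are in mm, angles in rad, forces in N, time in s.
With the tool pointing down it reaches from about 300 to 775 mm from the base axis. Payload 14.6 kg.
Tool frame: the origin (TCP) lies midway between the tips of the shut fingers; the grasp point (between the pads) lies 19 mm behind it; z points along the fingers, y is the line along which they close (so a half turn about z gives the same grasp; the last joint's range is limited). The gripper opens to 94 mm and grips with 3 to 60 N. Pads are 16 mm wide; open, the fingers measure 119 mm over their backs; the gripper's body (75 mm by 177 mm) begins 78 mm behind the grasp point.
Start: joints at [1.063, 0.3, 1.521, -0, 1.321, -0.067], TCP at [234.661, 497.417, 205.446] pointing down, gripper open.
Joint ranges: [-3.03, 3.03], [-0.79, 2.21], [0.23, 2.52], [-1.04, 4.18], [0, 3.07], [-2.55, 2.55]. Speed limits (rad/s): [2.22, 2.22, 2.57, 3.14, 3.14, 3.14].

## Interface

Orientations are given as [roll, pitch, yaw] about the fixed x, y, z axes, in that order (R = Rz(yaw) Ry(pitch) Rx(roll)).
In Python, from cell import manip, camera gives the robot as it stands.
- The arm moves only by the tool move_arm, never from a script. Its arguments are lists of equal length, an entry for each row: "dp": the shift along the world's x, y, z in mm, a list of three; "rotation": the turn, a rotation vector about the world's x, y, z in rad, a list of three; "hand": the opening, from 0 (shut) to 1 (fully open). A call has 1 to 10 rows; each row shifts and turns the commanded pose from where the row before left it; what a row does not reach is not made up. A row lasts 1/8 s, in which the tool goes at most 62.5 mm and 10.7 degrees, less where a joint would pass 70% of its speed; a pose out of reach is approached as far as the arm can. A call with a gripper value outside its range is refused whole. The fingers move at their own pace and stop on an object; "newtons" is the grip in N (left out, the last holds). Time passes only in rows, so rows that do not move let the fingers close. It gives the time, the measured TCP pose, the force, the opening and the grip force at its end, in the units of the state.
- manip.read_state(): the state, without advancing time (a new reading comes with each control period).
- camera(name): name is "side" or "top"; returns a dict with "image" (400x640x3 uint8, red, green, blue), "fx", "fy", "cx", "cy" (pixels), "R" (3x3) and "t" (3): a world point X has camera coordinates R X + t. Camera axes: x right, y down, z forward; pixel columns grow to the right and rows downward; lengths in mm; the calibration is good to about 2 mm. A picture is of the moment at which its call begins. There is no depth.
- manip.sign_off(): hands the job in; it is judged then, once.
The state is a dict: "clock": time; "joints": joint angles; "qd": joint speeds; "effort": joint torques, N m; "eef_pos": TCP position; "eef_rot": TCP orientation; "wrist_force": force on the tool from outside, world axes, zero at the start; "moment": the same for the moment, N m; "finger_gap": finger opening in mm; "finger_force": force on a finger pad.
Only numpy, scipy, OpenCV 4.12 (cv2) and the standard library are available. Lean on these libraries where they do the work, as an engineer would, in place of code of your own. Each camera call takes 0.05 s, during which the arm holds its last target. There are 200 camera calls.

## Working session

There is one attempt and no reset: what is moved stays moved. The work goes in short steps, Python scripts to look and compute and a tool call to move; the robot and the scene stay as the last step left them, time stands still between calls to the robot, and variables do not carry over. Pictures are saved under pics/ and viewed, at most 14 in all, crops included, and the job is handed in when it is done.

Besides the shell and the picture viewer there is one more tool, called as name(argument=value, ...) on one line, values as JSON. move_arm: Moves the arm, as the interface text tells. Its arguments: {"type":"object","properties":{"dp":{"type":"array","items":{"type":"array","items":{"type":"number"}}},"rotation":{"type":"array","items":{"type":"array","items":{"type":"number"}}},"hand":{"type":"array","items":{"type":"number"}},"newtons":{"type":"number"}},"required":["dp","rotation","hand"]}

```bash
mkdir -p pics; ls; cat > h.py <<'E'
import numpy as np, cv2
from cell import manip, camera
def shot(n,f=None):
    c=camera(n); c['R']=np.array(c['R']);c['t']=np.array(c['t'])
    if f: cv2.imwrite('pics/'+f,cv2.cvtColor(c['image'],cv2.COLOR_RGB2BGR))
    return c
def ray(c,u,v):
    d=c['R'].T@np.array([(u-c['cx'])/c['fx'],(v-c['cy'])/c['fy'],1.]); return -c['R'].T@c['t'],d
def onz(c,u,v,z):
    o,d=ray(c,u,v); return o+d*(z-o[2])/d[2]
def proj(c,X):
    p=c['R']@np.array(X,float)+c['t']; return c['fx']*p[0]/p[2]+c['cx'],c['fy']*p[1]/p[2]+c['cy']
def tri(c1,p1,c2,p2):
    o1,d1=ray(c1,*p1);o2,d2=ray(c2,*p2)
    s=np.linalg.lstsq(np.c_[d1,-d2],o2-o1,rcond=None)[0]
    a,b=o1+d1*s[0],o2+d2*s[1]; return (a+b)/2,np.linalg.norm(a-b)
E
python3 - <<'E'
from h import *
for n in('top','side'):
    c=shot(n,n+'0.png'); print(n,-c['R'].T@c['t'],c['R'].round(3).tolist(),c['fx'])
a=cv2.imread('pics/top0.png');b=cv2.imread('pics/side0.png')
print(manip.read_state())
E
```

```text
pics
top [ 319.92374263  177.08928162 1199.82495227] [[0.011, -1.0, 0.019], [-0.981, -0.015, -0.192], [0.192, -0.016, -0.981]] 445.076066520343
side [  84.13919609 -782.60609901 1159.53042261] [[0.905, -0.426, -0.004], [-0.301, -0.631, -0.715], [0.302, 0.648, -0.699]] 513.7434886316402
{'clock': 0.1, 'joints': array([ 1.06340809e+00,  3.00426202e-01,  1.52149767e+00,  2.82544464e-05,
        1.32069566e+00, -6.65781268e-02]), 'qd': array([ 0.00064593, -0.00012181,  0.00041102,  0.00089125,  0.00142672,
       -0.00041918]), 'effort': array([-1.03635586e-03, -5.32646120e+01, -3.53280616e+01,  7.08185602e-02,
        2.34818982e-02, -7.07554045e-05]), 'eef_pos': array([234.54489765, 497.2328189 , 204.94624318]), 'eef_rot': array([-3.14056988e+00, -9.56240203e-05,  2.70077549e+00]), 'wrist_force': array([-0.44043527, -0.10961811, -0.87441154]), 'moment': array([-0.00861055, -0.0094248 ,  0.01217927]), 'finger_force': 0.0, 'finger_gap': 94.10193756767141}
```

View pics/top0.png

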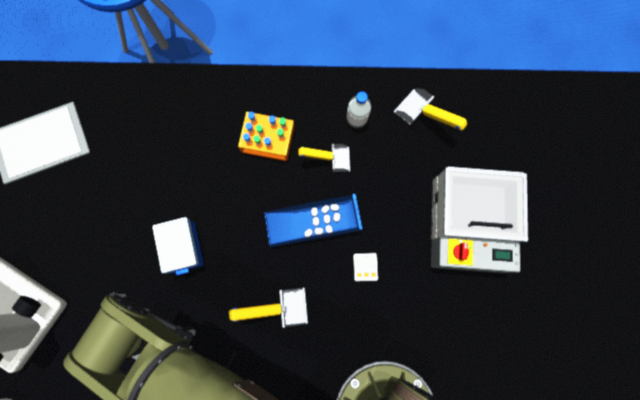

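View pics/side0.png

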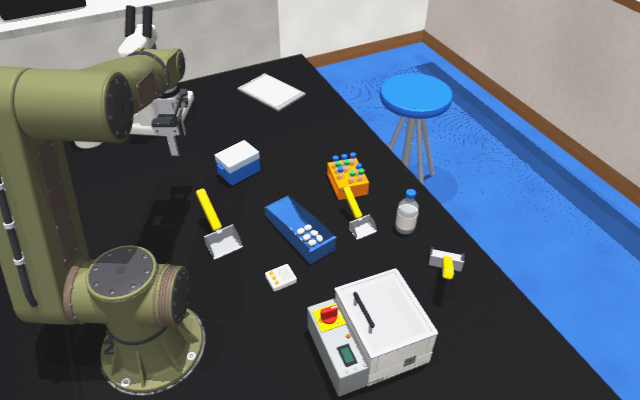

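The top view shows three scoops: A blade (341,157) with handle (316,153), B tipped at (413,105)-(450,118), and C at (293,307)-(255,312). A fits: its blade is about 18x26 px, or 45x70 mm, while B and C are bigger. The bin is at (313,220) with its pellets near (323,219), and the bath is at (483,218). I'll confirm with one crop and measure.

```bash
python3 - <<'E'
from h import *
t=cv2.imread('pics/top0.png');s=cv2.imread('pics/side0.png')
A=cv2.resize(t[90:260,230:400],None,fx=3.5,fy=3.5,interpolation=cv2.INTER_CUBIC)
cv2.imwrite('pics/crop1.png',cv2.resize(t[85:265,225:465],(800,600),interpolation=cv2.INTER_CUBIC))
c=shot('top')
cs=shot('side')
def contour(img,lo,hi,roi):
    h=cv2.cvtColor(img,cv2.COLOR_BGR2HSV); m=cv2.inRange(h,lo,hi); x0,y0,x1,y1=roi
    z=np.zeros_like(m); z[y0:y1,x0:x1]=m[y0:y1,x0:x1]; return z
def rect(m):
    p=cv2.findNonZero(m); return cv2.minAreaRect(p)
# yellow handles
for n,roi in(('A',(290,140,360,175)),('B',(390,85,470,135)),('C',(225,280,310,330))):
    m=contour(t,(20,120,100),(35,255,255),roi);r=rect(m);b=cv2.boxPoints(r)
    print(n,'handle',np.round(r[0],1),np.round(r[1],1),r[2])
    m=contour(t,(0,0,60),(180,70,255),roi);r=rect(m);b=cv2.boxPoints(r)
    print(n,'blade',np.round(r[0],1),np.round(r[1],1),r[2],[onz(c,*q,15)[:2].round().tolist() for q in b])
m=contour(t,(100,120,40),(125,255,255),(255,185,370,255)); r=rect(m);print('bin',r,[ (q.round(1).tolist(),onz(c,*q,48)[:2].round().tolist()) for q in cv2.boxPoints(r)])
m=contour(t,(0,0,170),(180,60,255),(300,195,350,240));k,l,st,ce=cv2.connectedComponentsWithStats(m)
for i in range(1,k): print(st[i][4],ce[i].round(1),onz(c,*ce[i],13)[:2].round())
m=contour(t,(0,150,80),(8,255,255),(440,235,480,268))|contour(t,(172,150,80),(180,255,255),(440,235,480,268));r=rect(m);print('switch',r,onz(c,*r[0],138))
E
```

```text
A handle [315.1 152.7] [35.   9.3] 8.426968574523926
A blade [325.5 156. ] [50.9 26.9] 3.814074993133545 [[635.0, 231.0], [712.0, 227.0], [705.0, 86.0], [627.0, 91.0]]
B handle [444.7 115.8] [46.4 12.5] 22.932104110717773
B blade [428.7 115.6] [63.  37.6] 38.1572265625 [[805.0, -29.0], [896.0, -97.0], [781.0, -235.0], [693.0, -165.0]]
C handle [254.5 311.7] [12.1 52.3] 82.40535736083984
C blade [269.4 309.1] [38.2 74.7] 84.80557250976562 [[295.0, 401.0], [315.0, 209.0], [219.0, 198.0], [200.0, 387.0]]
bin ((312.4092102050781, 219.8982696533203), (38.03053283691406, 96.2691650390625), 79.2156982421875) [([261.6000061035156, 210.1999969482422], [510.0, 325.0]), ([356.1000061035156, 192.1999969482422], [562.0, 77.0]), ([363.29998779296875, 229.60000610351562], [462.0, 59.0]), ([268.70001220703125, 247.60000610351562], [412.0, 303.0])]
46 [325.  208.5] [522. 159.]
48 [334.2 206.9] [527. 134.]
94 [314.7 216. ] [502. 186.]
45 [336.4 216.6] [501. 128.]
44 [326.6 218.5] [495. 154.]
43 [328.6 228.8] [467. 148.]
45 [308.1 232.5] [457. 203.]
44 [318.5 230.5] [463. 175.]
switch ((460.7000732421875, 251.90003967285156), (14.758047103881836, 13.86362075805664), 63.43495178222656) [ 400.77906107 -164.89778677  138.        ]
```

View pics/crop1.png

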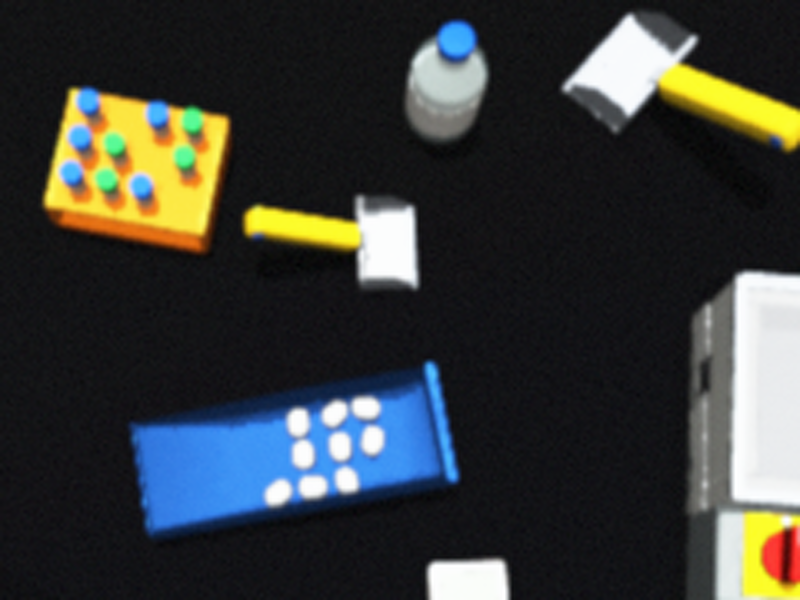

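The crop confirms A: the smallest scoop, flat, with its blade at crop (387,243) and handle at (302,227). There are 9 pellets in the bin. Next I'll measure the bath bar and yaw, the scoop and the bin.

```bash
python3 - <<'E'
from h import *
T=shot('top');S=shot('side')
def hsv(c): return cv2.cvtColor(c['image'],cv2.COLOR_RGB2HSV)
def reg(c,lo,hi,roi):
    m=cv2.inRange(hsv(c),lo,hi);x0,y0,x1,y1=roi;z=np.zeros_like(m);z[y0:y1,x0:x1]=m[y0:y1,x0:x1]
    k,l,st,ce=cv2.connectedComponentsWithStats(z);i=1+np.argmax(st[1:,4]);return np.uint8(l==i)*255
def ends(m):
    p=cv2.findNonZero(m)[:,0].astype(float);mu=p.mean(0);d=np.linalg.svd(p-mu,full_matrices=False)[2][0];s=(p-mu)@d
    return mu,mu+d*s.min(),mu+d*s.max(),len(p)
bt=ends(reg(T,(0,0,0),(180,255,70),(462,212,518,235)));bs=ends(reg(S,(0,0,0),(180,255,80),(350,285,378,332)))
print(bt,bs)
print('bar c',tri(T,bt[0],S,bs[0]))
for q in bt[1:3]: print('bar end z170',onz(T,*q,170).round(1))
for q in bs[1:3]: print('bar end side z170',onz(S,*q,170).round(1))
yl=((20,120,100),(35,255,255))
ht=ends(reg(T,*yl,(290,140,360,175)));hs=ends(reg(S,*yl,(335,180,375,225)));print(ht,hs)
print('handle',tri(T,ht[0],S,hs[0]))
mt=reg(T,(0,0,140),(180,70,255),(332,140,355,175));r=cv2.minAreaRect(cv2.findNonZero(mt));print('blade',r,[onz(T,*q,2)[:2].round(1).tolist() for q in cv2.boxPoints(r)])
# white lid
m=reg(T,(0,0,150),(180,60,255),(434,160,535,245));r=cv2.minAreaRect(cv2.findNonZero(m));print('lid',r,[onz(T,*q,135)[:2].round(1).tolist() for q in cv2.boxPoints(r)])
yp=reg(T,(20,120,100),(35,255,255),(440,235,480,270));r=cv2.minAreaRect(cv2.findNonZero(yp));print('yplate',r,[onz(T,*q,104)[:2].round(1).tolist() for q in cv2.boxPoints(r)])
rt=cv2.inRange(hsv(T),(0,150,60),(8,255,255))|cv2.inRange(hsv(T),(172,150,60),(180,255,255));print()
bm=reg(T,(100,120,40),(125,255,255),(255,185,370,255));cn=max(cv2.findContours(bm,0,2)[0],key=cv2.contourArea);print('bin',cv2.approxPolyDP(cv2.convexHull(cn),3,True)[:,0].tolist())
bm=reg(S,(100,120,40),(125,255,255),(255,185,345,270));cn=max(cv2.findContours(bm,0,2)[0],key=cv2.contourArea);print('binS',cv2.approxPolyDP(cv2.convexHull(cn),3,True)[:,0].tolist())
E
```

```text
(array([491.09615385, 224.43269231]), array([470.09357859, 222.79782682]), array([511.00139027, 225.98213963]), 104) (array([363.64028777, 309.79136691]), array([354.38535799, 292.79022229]), array([372.77770372, 326.57664066]), 139)
bar c (array([ 464.18971002, -231.18659148,  165.57081497]), np.float64(0.25644887234763125))
bar end z170 [ 466.6 -180.   170. ]
bar end z170 [ 460.4 -276.2  170. ]
bar end side z170 [ 465.9 -183.8  170. ]
bar end side z170 [ 459.6 -280.3  170. ]
(array([315.08653846, 152.80448718]), array([297.83848148, 149.98974695]), array([332.38712349, 155.62779955]), 312) (array([350.89276808, 195.33167082]), array([344.54227422, 177.03509261]), array([358.38186818, 216.90871801]), 401)
handle (array([658.55040473, 186.78896695,  83.49951589]), np.float64(2.316038474045226))
blade ((340.5, 157.0), (26.0, 17.0), 90.0) [[708.5, 140.7], [709.3, 92.9], [633.9, 92.8], [633.2, 140.1]]
lid ((486.1023254394531, 203.61868286132812), (86.94698333740234, 69.03309631347656), 4.23639440536499) [[441.4, -118.1], [613.2, -137.5], [600.2, -353.6], [428.6, -327.8]]
yplate ((460.0, 251.5), (25.0, 24.0), 90.0) [[434.8, -145.7], [435.6, -205.5], [374.2, -202.3], [373.4, -143.1]]

bin [[356, 194], [361, 230], [268, 244], [264, 211]]
binS [[265, 206], [288, 195], [336, 236], [335, 249], [309, 263], [266, 217]]
```

move_arm(dp=[[18,-55,3],[18,-55,3],[18,-55,3],[18,-55,3],[18,-55,3],[18,-55,0],[18,-55,0],[18,-55,0],[18,-55,0],[18,-55,0]], rotation=[[0,0,-0.09],[0,0,-0.09],[0,0,-0.09],[0,0,-0.09],[0,0,-0.09],[0,0,-0.09],[0,0,-0.09],[0,0,-0.09],[0,0,-0.09],[0,0,-0.09]], hand=[0.6,0.6,0.6,0.6,0.6,0.6,0.6,0.6,0.6,0.6], newtons=20)

```text
clock: 1.55
eef_pos: [414.9, -54.6, 220.7]
eef_rot: [3.141, 0.0, 1.798]
wrist_force: [0.2, 0.7, 0.1]
finger_gap: 56.7
finger_force: 0.0
```

```bash
python3 - <<'E'
from h import *
T=shot('top')
for z in (60,65,70): print(z,onz(T,315.1,152.8,z).round(1))
a=onz(T,297.84,150,95);b=onz(T,332.4,155.6,40);print(a,b,np.arctan2(*(b-a)[[1,0]]))
# bin rim corners: rear z38, front z58
for p,z in(((356,194),58),((361,230),58),((268,244),38),((264,211),38)): print(onz(T,*p,z).round(1))
s=manip.read_state();print(s['eef_pos'],s['eef_rot'],s['joints'].round(2))
E
```

```text
60 [664.5 187.2  60. ]
65 [663.  187.2  65. ]
70 [661.5 187.2  70. ]
[660.67389506 231.5751007   95.        ] [663.45071471 140.48991396  40.        ] -1.5403198028207012
[554.6  78.3  58. ]
[459.9  65.6  58. ]
[422.5 306.   38. ]
[509.3 319.7  38. ]
[416.10869504 -59.36796465 220.43374146] [3.14135906e+00 1.60904509e-03 1.79018450e+00] [-0.23 -0.01  1.84 -0.    1.31 -0.45]
```

move_arm(dp=[[12,-44,0],[12,-44,0],[12,-45,0],[13,-44,0],[0,0,-20],[0,0,-25],[0,0,-25],[0,0,0],[0,0,0],[0,0,0]], rotation=[[0,0,-0.098],[0,0,-0.098],[0,0,-0.098],[0,0,0],[0,0,0],[0,0,0],[0,0,0],[0,0,0],[0,0,0],[0,0,0]], hand=[0.6,0.6,0.6,0.6,0.6,0.6,0.6,0.05,0.05,0.05])

```text
clock: 2.85
eef_pos: [464.1, -229.8, 151.6]
eef_rot: [3.14, 0.001, 1.507]
wrist_force: [0.6, 0.0, 0.8]
finger_gap: 29.9
finger_force: 0.0
```

move_arm(dp=[[0,0,0],[0,0,0],[0,0,0],[0,0,0]], rotation=[[0,0,0],[0,0,0],[0,0,0],[0,0,0]], hand=[0,0,0,0])

```text
clock: 3.35
eef_pos: [463.5, -229.6, 150.5]
eef_rot: [-3.141, 0.0, 1.507]
wrist_force: [-3.2, 0.7, 2.8]
finger_gap: 10.1
finger_force: 20.0
```

```bash
python3 - <<'E'
import numpy as np
th=np.linspace(0,1.76,19)
x=-140*np.cos(th)+40*np.sin(th);z=140*np.sin(th)+40*np.cos(th)
for i in range(18):
    dx=x[i+1]-x[i];print(round(dx*.998,1),round(-.064*dx,1),round(z[i+1]-z[i],1))
E
```

```text
4.6 -0.3 13.5
5.9 -0.4 13.0
7.1 -0.5 12.3
8.3 -0.5 11.6
9.3 -0.6 10.7
10.3 -0.7 9.7
11.2 -0.7 8.7
12.0 -0.8 7.5
12.7 -0.8 6.3
13.3 -0.9 5.1
13.7 -0.9 3.7
14.0 -0.9 2.4
14.2 -0.9 1.0
14.2 -0.9 -0.4
14.1 -0.9 -1.8
13.9 -0.9 -3.1
13.5 -0.9 -4.5
13.0 -0.8 -5.8
```

move_arm(dp=[[4.6,-0.3,13.5],[5.9,-0.4,13],[7.1,-0.5,12.3],[8.3,-0.5,11.6],[9.3,-0.6,10.7],[10.3,-0.7,9.7],[11.2,-0.7,8.7],[12,-0.8,7.5],[12.7,-0.8,6.3],[13.3,-0.9,5.1]], rotation=[[0,0,0],[0,0,0],[0,0,0],[0,0,0],[0,0,0],[0,0,0],[0,0,0],[0,0,0],[0,0,0],[0,0,0]], hand=[0,0,0,0,0,0,0,0,0,0])

```text
clock: 4.6
eef_pos: [558.7, -236.0, 251.3]
eef_rot: [3.141, 0.001, 1.507]
wrist_force: [-7.6, -0.6, 7.2]
finger_gap: 10.4
finger_force: 20.0
```

move_arm(dp=[[13.7,-0.9,3.7],[14,-0.9,2.4],[14.2,-0.9,1],[14.2,-0.9,-0.4],[14.1,-0.9,-1.8],[13.9,-0.9,-3.1],[13.5,-0.9,-4.5],[11,-0.8,-5],[0,0,0]], rotation=[[0,0,0],[0,0,0],[0,0,0],[0,0,0],[0,0,0],[0,0,0],[0,0,0],[0,0,0],[0,0,0]], hand=[0,0,0,0,0,0,0,0,0])

```text
clock: 5.72
eef_pos: [667.1, -243.0, 241.8]
eef_rot: [-3.141, 0.0, 1.507]
wrist_force: [-5.7, -0.6, 3.1]
finger_gap: 10.2
finger_force: 20.0
```

move_arm(dp=[[0,0,0],[0,0,0],[0,0,30],[0,0,40],[0,30,10],[0,55,0],[0,55,0],[0,55,0],[0,55,0],[0,55,0]], rotation=[[0,0,0],[0,0,0],[0,0,0],[0,0,0],[0,0,0.03],[0,0,0.03],[0,0,0.03],[0,0,0],[0,0,0],[0,0,0]], hand=[0.3,0.35,0.35,0.35,0.45,0.6,0.6,0.6,0.6,0.6])

```text
clock: 6.98
eef_pos: [666.8, 64.2, 321.4]
eef_rot: [3.141, -0.0, 1.597]
wrist_force: [0.4, -0.9, -0.1]
finger_gap: 56.5
finger_force: 0.0
```

```bash
python3 - <<'E'
from h import *
T=shot('top','top1.png');S=shot('side','side1.png')
t=cv2.imread('pics/top1.png')[90:290,240:540];s=cv2.imread('pics/side1.png')[140:390,250:470]
a=cv2.resize(t,(600,400));b=cv2.resize(s,None,fx=0,fy=0,dsize=(int(220*1.6),400))
cv2.imwrite('pics/m1.png',np.hstack([a[:,:440],b]))
def m(c,roi):
    h=cv2.cvtColor(c['image'],cv2.COLOR_RGB2HSV);k=cv2.inRange(h,(24,120,100),(35,255,255));x0,y0,x1,y1=roi;z=0*k;z[y0:y1,x0:x1]=k[y0:y1,x0:x1];p=cv2.findNonZero(z);return cv2.minAreaRect(p),p[:,0].mean(0)
print(m(T,(290,140,345,175)),m(S,(335,180,375,225)))
s=manip.read_state();print(s['eef_pos'],s['eef_rot'],s['joints'].round(2))
E
```

```text
Traceback (most recent call last):
cv2.error: OpenCV(4.12.0) :-1: error: (-5:Bad argument) in function 'resize'
> Overload resolution failed:
>  - argument for resize() given by name ('dsize') and position (2)
>  - argument for resize() given by name ('dsize') and position (2)
```

```bash
python3 - <<'E'
from h import *
t=cv2.imread('pics/top1.png')[90:290,240:540];s=cv2.imread('pics/side1.png')[140:390,250:470]
a=cv2.resize(t,(600,400));b=cv2.resize(s,(352,400))
cv2.imwrite('pics/m1.png',np.hstack([a[:,:440],b]))
from h import *
def hh(f): return cv2.cvtColor(cv2.imread(f),cv2.COLOR_BGR2HSV)
def m(f,roi):
    k=cv2.inRange(hh(f),(24,120,100),(35,255,255));x0,y0,x1,y1=roi;z=0*k;z[y0:y1,x0:x1]=k[y0:y1,x0:x1];p=cv2.findNonZero(z);return cv2.minAreaRect(p),p[:,0].mean(0)
print(m('pics/top1.png',(290,140,345,175)),m('pics/side1.png',(335,180,375,225)))
s=manip.read_state();print(s['eef_pos'],s['eef_rot'],s['joints'].round(2))
E
```

```text
(((315.2027282714844, 152.78379821777344), (34.85258483886719, 9.04194450378418), 9.462322235107422), array([315.34121622, 152.67905405])) (((351.5, 198.5), (37.0, 31.0), 90.0), array([350.94850949, 195.67479675]))
[666.63217676  67.421337   321.29532128] [ 3.14120166e+00 -1.03414316e-03  1.60231205e+00] [0.05 0.54 0.92 0.   1.68 0.01]
```

View pics/m1.png

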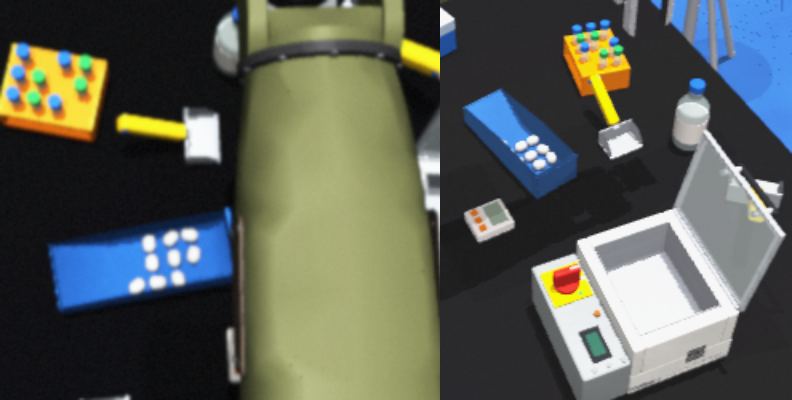

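The lid stands fully open, as the right half around (735,220) shows. The well is empty and visible, and the small scoop is at (160,130). Now moving over its handle.

move_arm(dp=[[-1,40,-40],[-1,40,-50],[-1,42,-50],[-2,0,-50],[0,0,-30],[0,0,0],[0,0,0]], rotation=[[0,0,0.03],[0,0,0],[0,0,0],[0,0,0],[0,0,0],[0,0,0],[0,0,0]], hand=[0.6,0.6,0.6,0.6,0.6,0.6,0.6])

```text
clock: 7.95
eef_pos: [662.9, 181.1, 106.4]
eef_rot: [3.139, -0.0, 1.626]
wrist_force: [1.0, -1.0, 1.0]
finger_gap: 56.5
finger_force: 0.0
```

```bash
python3 - <<'E'
from h import *
S=shot('side','side2.png')
s=manip.read_state();print(s['eef_pos'],s['eef_rot'],s['joints'].round(2))
E
```

```text
[662.99625702 181.21794153 106.7194765 ] [ 3.13858088e+00 -5.51356557e-04  1.62642438e+00] [0.21 0.69 1.18 0.   1.27 0.16]
```

move_arm(dp=[[-1,6,0],[0,0,-30],[0,0,-33],[0,0,0],[0,0,0],[0,0,0],[0,0,0],[0,0,0]], rotation=[[0,0,0],[0,0,0],[0,0,0],[0,0,0],[0,0,0],[0,0,0],[0,0,0],[0,0,0]], hand=[0.6,0.6,0.6,0.5,0.3,0.1,0,0], newtons=50)

```text
clock: 9.0
eef_pos: [661.4, 187.5, 42.5]
eef_rot: [3.14, -0.0, 1.627]
wrist_force: [0.2, 2.0, 5.2]
finger_gap: 19.7
finger_force: 50.0
```

move_arm(dp=[[0,0,0],[0,0,0],[0,0,15],[0,0,40],[0,0,50],[0,-10,50]], rotation=[[0,0,0],[0,0,0],[0,0,0],[0,0,0],[0,0,0],[0,0,0]], hand=[0,0,0,0,0,0])

```text
clock: 9.75
eef_pos: [660.6, 177.6, 198.7]
eef_rot: [-3.142, -0.0, 1.628]
wrist_force: [-0.3, -0.7, -1.3]
finger_gap: 19.5
finger_force: 50.0
```

```bash
python3 - <<'E'
from h import *
S=shot('side','side3.png');T=shot('top','top3.png')
s=manip.read_state();print(s['eef_pos'],s['eef_rot'],s['joints'].round(2))
t=cv2.imread('pics/top3.png')[90:290,240:440];s=cv2.imread('pics/side3.png')[40:290,220:470]
cv2.imwrite('pics/m3.png',np.hstack([cv2.resize(t,(400,400)),cv2.resize(s,(400,400))]))
E
```

```text
[662.76117422 176.92150643 203.96855351] [ 3.13187947e+00 -1.31532655e-03  1.62609078e+00] [ 0.21  0.61  1.08 -0.    1.44  0.15]
```

View pics/m3.png

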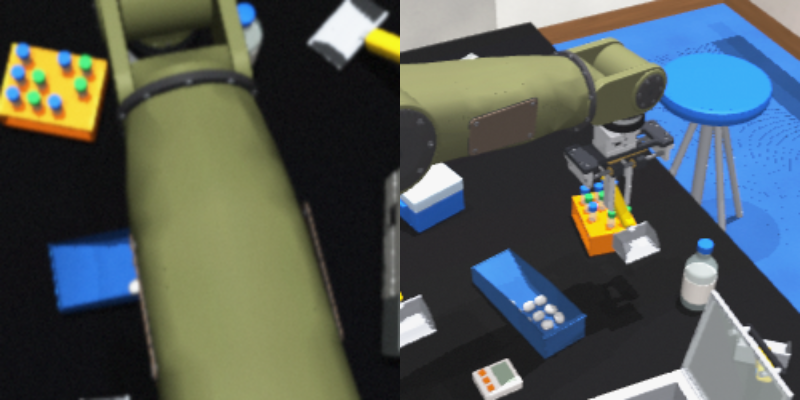

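The scoop is held and hanging level, with its blade at (635,240) in the right half. Next I'll refine the bin pose from rim corners in both start images.

```bash
cat > binfit.py <<'E'
from h import *
from scipy.optimize import least_squares
def fit(T,top,S,side):
    # lists of (pixel, local xyz)
    def res(p):
        x,y,a=p;c,s=np.cos(a),np.sin(a);r=[]
        for C,L in((T,top),(S,side)):
            for q,l in L: r+=list(np.array(proj(C,(x+c*l[0]-s*l[1],y+s*l[0]+c*l[1],l[2])))-q)
        return r
    o=least_squares(res,(486,192,-1.41),loss='soft_l1');return o.x,np.round(o.fun,1)
E
python3 - <<'E'
from binfit import *
T=shot('top');S=shot('side')
def corners(f,roi):
    h=cv2.cvtColor(cv2.imread('pics/'+f),cv2.COLOR_BGR2HSV);x0,y0,x1,y1=roi
    m=cv2.resize(cv2.imread('pics/'+f),None,fx=4,fy=4,interpolation=cv2.INTER_CUBIC);h=cv2.cvtColor(m,cv2.COLOR_BGR2HSV)
    k=cv2.inRange(h,(100,110,35),(125,255,255));z=0*k;z[4*y0:4*y1,4*x0:4*x1]=k[4*y0:4*y1,4*x0:4*x1]
    c=max(cv2.findContours(z,0,2)[0],key=cv2.contourArea);return (cv2.approxPolyDP(cv2.convexHull(c),5,True)[:,0]/4-.4).round(1).tolist()
a=corners('top0.png',(255,185,370,255));b=corners('side0.png',(255,185,345,270));print(a);print(b)
near=lambda L,q:min(L,key=lambda p:np.hypot(p[0]-q[0],p[1]-q[1]))
top=[(near(a,(356,194)),(120,45,58)),(near(a,(361,230)),(120,-45,58)),(near(a,(268,244)),(-120,-45,38)),(near(a,(264,211)),(-120,45,38))]
side=[(near(b,(265,206)),(-120,-45,38)),(near(b,(288,195)),(-120,45,38)),(near(b,(336,236)),(120,45,58)),(near(b,(335,249)),(120,45,0)),(near(b,(309,263)),(120,-45,0)),(near(b,(266,217)),(-120,-45,0))]
print(top,side);print(fit(T,top,S,side));print(fit(T,top,S,[]))
E
```

```text
[[356.6, 194.4], [362.8, 225.1], [362.1, 229.8], [270.6, 246.6], [268.1, 244.8], [263.4, 210.8], [352.8, 192.1]]
[[264.1, 206.4], [287.8, 194.6], [336.1, 235.8], [334.8, 249.8], [309.6, 263.6], [265.1, 216.1]]
[([356.6, 194.4], (120, 45, 58)), ([362.1, 229.8], (120, -45, 58)), ([268.1, 244.8], (-120, -45, 38)), ([263.4, 210.8], (-120, 45, 38))] [([264.1, 206.4], (-120, -45, 38)), ([287.8, 194.6], (-120, 45, 38)), ([336.1, 235.8], (120, 45, 58)), ([334.8, 249.8], (120, 45, 0)), ([309.6, 263.6], (120, -45, 0)), ([265.1, 216.1], (-120, -45, 0))]
(array([486.1272883 , 189.81116881,  -1.38682327]), array([-1.3,  0.4, -0.4, -1.3,  2.4,  0.2,  2. ,  0.6,  0.3, -0.1,  0.8,
       -0.1, -1.1,  0.4, -0.3, -0.4, -0. , -0.1,  0.2, -1.2]))
(array([485.768772  , 191.63321716,  -1.40151755]), array([-1.6,  1.2, -1.2, -0.5,  1.3, -0.3,  1.4, -0. ]))
```

move_arm(dp=[[-39,22,-4],[-39,22,-4],[-39,22,-5],[-39,22,-5],[-38,23,-5],[0,0,-15],[0,0,0],[0,0,0]], rotation=[[0,0,0.06],[0,0,0.063],[0.148,0.027,0],[0.148,0.027,0],[0.147,0.026,0],[0,0,0],[0,0,0],[0,0,0]], hand=[0,0,0,0,0,0,0,0])

```text
clock: 10.95
eef_pos: [467.7, 288.4, 158.4]
eef_rot: [-3.142, -0.449, 1.75]
wrist_force: [0.6, 0.3, -0.3]
finger_gap: 19.6
finger_force: 50.0
```

```bash
python3 - <<'E'
from h import *
from scipy.spatial.transform import Rotation as Ro
S=shot('side','side4.png')
s=manip.read_state();print(s['eef_pos'],s['eef_rot'],s['joints'].round(2));R=Ro.from_euler('xyz',s['eef_rot']).as_matrix();print(R.round(3))
t=S['image'][100:300,180:430];cv2.imwrite('pics/m4.png',cv2.cvtColor(cv2.resize(t,(750,600)),cv2.COLOR_RGB2BGR))
E
```

```text
[467.64557771 288.39372348 158.58656566] [ 3.14120598 -0.44941697  1.75019366] [ 0.27  0.3   1.7   0.49  1.15 -0.12]
[[-0.161  0.984 -0.077]
 [ 0.886  0.178  0.428]
 [ 0.434  0.    -0.901]]
```

View pics/m4.png

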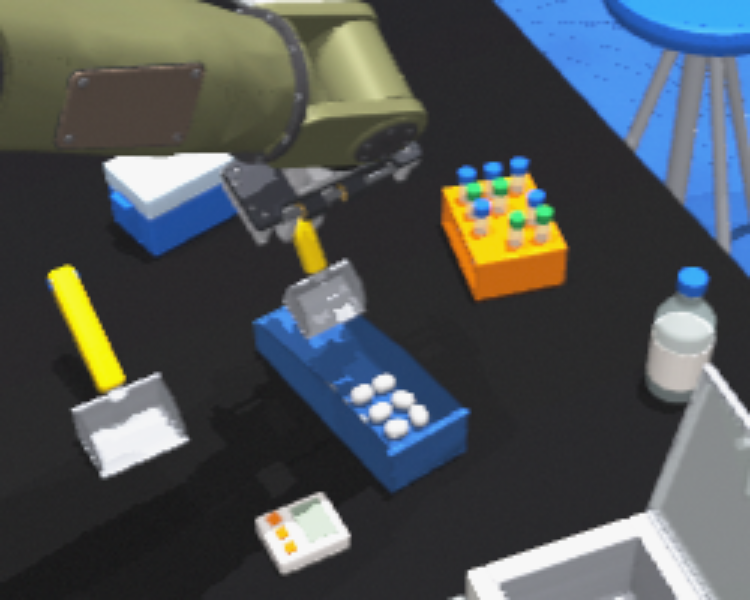

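The scoop hangs over the chute, pitched down, with its blade at crop (325,297). The bin and pellets are where they were. Nose-down drives joint 4 positive, so the dump has plenty of range.

```bash
cat > traj.py <<'E'
import numpy as np
def tcp(o,h,L,zl,phi,lat=0):
    f=np.array([np.cos(h),np.sin(h)]);l=np.array([-f[1],f[0]])
    b=L-(94*np.cos(phi)-42*np.sin(phi));return np.r_[o+b*f+lat*l,zl+94*np.sin(phi)+42*np.cos(phi)]
def show(o,h,start,keys):
    p=np.array(start[:3]);ph=start[3];l=np.array([-np.sin(h),np.cos(h)])
    for L,z,f in keys:
        q=tcp(np.array(o),h,L,z,f);print('L',L,(q-p).round(1).tolist(),((f-ph)*l).round(3).tolist(),q.round(1));p=q;ph=f
E
python3 -c "
from traj import *
show((486,190.5),-1.393,(467.6,288.4,158.6,.45),[(-33,30,.45),(-33,7,.45),(-26,5.5,.36),(-18,5,.25),(-9,4.5,.12),(0,4,0),(8,4,0),(18,4,0),(30,4,0)])"
```

```text
L -33 [0.8, -0.1, -49.9] [0.0, 0.0] [468.4 288.3 108.7]
L -33 [0.0, 0.0, -23.0] [0.0, 0.0] [468.4 288.3  85.7]
L -26 [0.0, -0.2, -7.8] [-0.089, -0.016] [468.5 288.1  77.9]
L -18 [0.1, -0.5, -9.0] [-0.108, -0.019] [468.5 287.6  69. ]
L -9 [0.2, -1.4, -11.5] [-0.128, -0.023] [468.8 286.3  57.5]
L 0 [0.6, -3.2, -11.5] [-0.118, -0.021] [469.4 283.   46. ]
L 8 [1.4, -7.9, 0.0] [0.0, 0.0] [470.8 275.1  46. ]
L 18 [1.8, -9.8, 0.0] [0.0, 0.0] [472.6 265.3  46. ]
L 30 [2.1, -11.8, 0.0] [0.0, 0.0] [474.7 253.5  46. ]
```

move_arm(dp=[[0.8,0,-50],[0,0,-23],[0,0,0],[0,0,-7.8],[0.1,-0.5,-9],[0.2,-1.4,-11.5],[0.6,-3.2,-11.5],[0,0,0]], rotation=[[0,0,0],[0,0,0],[0,0,0],[-0.089,-0.016,0],[-0.108,-0.019,0],[-0.128,-0.023,0],[-0.118,-0.021,0],[0,0,0]], hand=[0,0,0,0,0,0,0,0])

```text
clock: 12.0
eef_pos: [469.0, 284.1, 46.5]
eef_rot: [3.141, 0.0, 1.752]
wrist_force: [0.6, -4.2, 3.0]
finger_gap: 19.8
finger_force: 50.0
```

move_arm(dp=[[1.4,-8,0],[1.6,-8.9,0],[1.6,-8.9,0],[1.6,-8.9,0],[1.6,-8.9,0],[1.6,-8.9,0],[1.6,-8.9,0],[1.6,-8.9,0],[0,0,0]], rotation=[[0,0,0],[0,0,0],[0,0,0],[0,0,0],[0,0,0],[0,0,0],[0,0,0],[0,0,0],[0,0,0]], hand=[0,0,0,0,0,0,0,0,0])

```text
clock: 13.12
eef_pos: [481.8, 212.2, 46.0]
eef_rot: [-3.141, 0.0, 1.749]
wrist_force: [2.1, -0.8, 3.1]
finger_gap: 19.9
finger_force: 50.0
```

```bash
python3 - <<'E'
from h import *
S=shot('side','side5.png');s=manip.read_state();print(s['eef_pos'],s['wrist_force'])
cv2.imwrite('pics/m5.png',cv2.cvtColor(cv2.resize(S['image'][170:290,240:400],(800,600),interpolation=cv2.INTER_CUBIC),cv2.COLOR_RGB2BGR))
E
```

```text
[481.72386619 212.2979701   45.86005467] [ 3.23806033 -2.23859377  3.13299969]
```

View pics/m5.png

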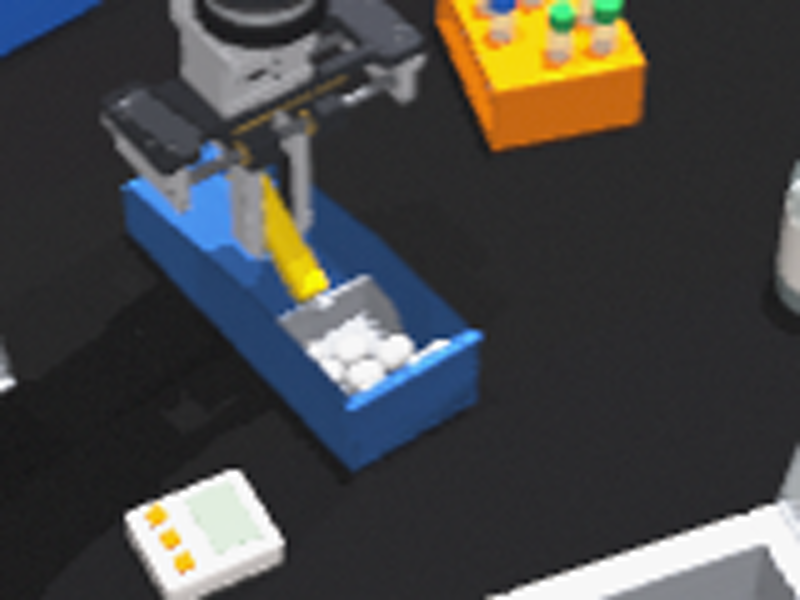

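Pellets are riding onto the blade near (360,355) and the bin has stayed put. Pushing on to the ramp.

move_arm(dp=[[0.9,-4.9,0],[0.9,-4.9,0],[0.7,-3.9,0],[0.7,-3.9,0],[0,0,0]], rotation=[[0,0,0],[0,0,0],[0,0,0],[0,0,0],[0,0,0]], hand=[0,0,0,0,0])

```text
clock: 13.8
eef_pos: [484.8, 195.6, 46.1]
eef_rot: [-3.142, -0.001, 1.75]
wrist_force: [0.5, 4.0, 5.1]
finger_gap: 19.6
finger_force: 50.0
```

```bash
python3 -c "
from traj import *
show((486,190.5),-1.393,(484.8,195.6,46,0),[(94,9,-.1),(99,14,-.2),(104,19,-.3),(108,25,-.4),(107,40,-.45),(104,80,-.45),(100,140,-.45),(100,190,-.45)])"
```

```text
L 94 [0.5, -1.4, -4.6] [-0.098, -0.018] [485.3 194.2  41.4]
L 99 [0.4, -2.2, -4.9] [-0.098, -0.018] [485.7 191.9  36.5]
L 104 [0.6, -3.2, -5.1] [-0.098, -0.018] [486.3 188.7  31.3]
L 108 [0.6, -3.2, -4.3] [-0.098, -0.018] [486.9 185.5  27.1]
L 107 [-0.2, 1.0, 9.9] [-0.049, -0.009] [486.7 186.5  36.9]
L 104 [-0.5, 3.0, 40.0] [0.0, 0.0] [486.2 189.4  76.9]
L 100 [-0.7, 3.9, 60.0] [0.0, 0.0] [485.5 193.4 136.9]
L 100 [0.0, 0.0, 50.0] [0.0, 0.0] [485.5 193.4 186.9]
```

move_arm(dp=[[0.5,-1.4,-4.6],[0.4,-2.2,-4.9],[0.6,-3.2,-5.1],[0.6,-3.2,-4.3],[-0.2,1,9.9],[-0.3,1.5,20],[-0.3,1.5,30],[-0.5,3,40],[0,0,45],[0,0,0]], rotation=[[-0.098,-0.018,0],[-0.098,-0.018,0],[-0.098,-0.018,0],[-0.098,-0.018,0],[-0.049,-0.009,0],[0,0,0],[0,0,0],[0,0,0],[0,0,0],[0,0,0]], hand=[0,0,0,0,0,0,0,0,0,0])

```text
clock: 15.05
eef_pos: [486.4, 192.7, 175.6]
eef_rot: [3.135, 0.445, 1.747]
wrist_force: [0.9, 0.5, -2.3]
finger_gap: 19.2
finger_force: 50.0
```

```bash
python3 - <<'E'
from h import *
S=shot('side','side6.png');s=manip.read_state();print(s['eef_pos'],s['eef_rot'],s['wrist_force'],s['joints'].round(2))
cv2.imwrite('pics/m6.png',cv2.cvtColor(cv2.resize(S['image'][110:290,240:480],(800,600),interpolation=cv2.INTER_CUBIC),cv2.COLOR_RGB2BGR))
E
```

```text
[485.61860292 192.28357297 173.31185878] [3.13835919 0.44593317 1.74788093] [ 0.24782614 -0.26016395 -2.57657296] [ 0.52  0.37  1.57 -0.43  1.38  0.46]
```

View pics/m6.png

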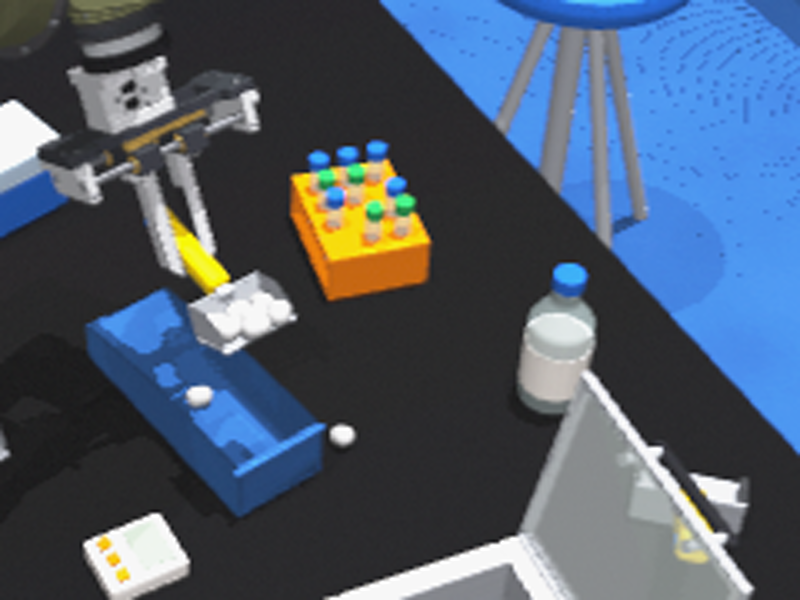

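Most pellets are on the blade at (250,315). One is left in the bin at (200,396), and one appears outside it at (342,434). I'll check whether that one is moving.

```bash
cat > pel.py <<'E'
from h import *
def blobs(c,roi):
    h=cv2.cvtColor(c['image'],cv2.COLOR_RGB2HSV);m=cv2.inRange(h,(0,0,150),(180,70,255));x0,y0,x1,y1=roi;z=0*m;z[y0:y1,x0:x1]=m[y0:y1,x0:x1]
    k,l,st,ce=cv2.connectedComponentsWithStats(z);return [(int(st[i][4]),ce[i].round(1)) for i in range(1,k) if st[i][4]>12]
E
python3 - <<'E'
from pel import *
for i in range(3):
    S=shot('side')
    for a,p in blobs(S,(290,215,400,262)): print(i,a,p,onz(S,*p,9)[:2].round(1),onz(S,*p,13)[:2].round(1))
T=shot('top')
for a,p in blobs(T,(300,150,440,260)): print('top',a,p,onz(T,*p,9)[:2].round(1))
E
```

```text
0 35 [398.1 220.7] [777.4  91.9] [774.9  88.9]
0 37 [299.3 225.5] [494.7 204.3] [493.2 200.8]
0 32 [343.9 239.8] [590.7  94.4] [588.9  91.4]
1 35 [398.1 220.7] [777.4  91.9] [774.9  88.9]
1 36 [298.5 223.1] [496.5 214.5] [495.1 211. ]
1 36 [345.9 240.3] [595.1  90.1] [593.3  87.1]
2 15 [307.5 215.6] [534.8 231.6] [533.3 228.1]
2 35 [398.1 220.7] [777.4  91.9] [774.9  88.9]
2 38 [297.4 221.5] [496.2 222.1] [494.8 218.6]
2 41 [347. 240.] [598.6  89.8] [596.8  86.8]
top 44 [347.9 181. ] [600.8  96.3]
top 622 [344.2 207.1] [527.9 106.2]
top 18 [308.9 204.3] [534.2 202.3]
top 23 [311.2 218.4] [495.6 195.3]
top 145 [365.3 256.3] [395.7  49.6]
```

move_arm(dp=[[1.5,-20,8],[3,-35,8],[4,-45,8],[4.5,-50,4],[4.5,-50,0],[4,-45,0],[3,-35,0],[1.5,-24,0]], rotation=[[0,0,-0.03],[0,0,-0.03],[0,0,-0.03],[0,0,-0.03],[0,0,-0.03],[0,0,-0.03],[0,0,-0.03],[0,0,-0.03]], hand=[0,0,0,0,0,0,0,0])

```text
clock: 16.3
eef_pos: [510.6, -114.1, 199.7]
eef_rot: [-3.141, 0.448, 1.506]
wrist_force: [-0.1, -0.4, -2.1]
finger_gap: 19.5
finger_force: 50.0
```

```bash
python3 - <<'E'
from pel import *
S=shot('side','side7.png');T=shot('top','top7.png')
for a,p in blobs(S,(290,195,420,275)): print(a,p,onz(S,*p,9)[:2].round(1))
for a,p in blobs(T,(270,110,420,260)): print('top',a,p,onz(T,*p,9)[:2].round(1))
s=manip.read_state();print(s['eef_pos'],s['eef_rot'],s['wrist_force'],s['joints'].round(2))
print(onz(T,320,66,0))
from traj import *
keys=[(0,175,-.15),(0,160,.1),(0,145,.35),(0,135,.55),(0,128,.75),(0,125,.95),(0,125,1.1)]
f=np.array([-.064,-.998])
show(np.array([505.,-222.]),-1.635,(*s['eef_pos'],-.45),keys)
E
```

```text
295 [346.5 202.4] [671.6 231.2]
805 [406.2 227.8] [783.8  56. ]
59 [387.1 208.9] [773.3 150.4]
20 [375.  212.8] [730.3 151.9]
39 [297.2 219.5] [499.1 230.1]
15 [356.2 218.2] [666.1 156.7]
93 [327.7 226.7] [570.7 162.5]
147 [362.7 239.1] [642.4  72.9]
165 [350. 244.] [599.3  72.2]
139 [370.8 271.4] [604.2 -42.3]
18 [291.1 271.9] [401.5  52.2]
top 128 [358.9 112.8] [799.9  65.3]
top 116 [410.3 112.7] [803. -81.]
top 46 [347.6 179.7] [604.5  97.1]
top 49 [298.3 216.8] [499.5 230.2]
top 136 [363.9 256.3] [395.7  53.3]
[ 510.65840934 -114.26730185  199.56120277] [-3.14107682  0.44847483  1.50530028] [ 0.46811316  0.40630547 -1.94714974] [-0.07  0.26  1.65 -0.47  1.27  0.15]
[945.88526723 177.61286157   0.        ]
L 0 [0.7, -8.7, 2.9] [0.299, -0.019] [ 511.4 -123.   202.5]
L 0 [-0.6, -9.9, 8.7] [0.249, -0.016] [ 510.7 -132.8  211.2]
L 0 [-1.0, -15.4, 5.5] [0.249, -0.016] [ 509.7 -148.3  216.7]
L 0 [-1.0, -15.7, 3.3] [0.2, -0.013] [ 508.7 -163.9  219.9]
L 0 [-1.2, -18.0, 2.9] [0.2, -0.013] [ 507.6 -181.9  222.8]
L 0 [-1.3, -19.6, 3.1] [0.2, -0.013] [ 506.3 -201.5  225.9]
L 0 [-1.0, -15.3, 1.9] [0.15, -0.01] [ 505.3 -216.8  227.8]
```

The stray pellet has stopped at (604,97) beside the bin, one is left in the bin at (499,230), and 7 are on the blade. Dumping.

move_arm(dp=[[0.4,-4.4,1.5],[0.3,-4.3,1.5],[-0.3,-5,4.4],[-0.3,-5,4.3],[-0.5,-7.7,2.8],[-0.5,-7.7,2.7],[-0.5,-7.8,1.7],[-0.5,-7.8,1.6],[-0.6,-9,1.5],[-0.6,-9,1.4]], rotation=[[0.15,-0.01,0],[0.15,-0.01,0],[0.125,-0.008,0],[0.125,-0.008,0],[0.125,-0.008,0],[0.125,-0.008,0],[0.1,-0.006,0],[0.1,-0.006,0],[0.1,-0.006,0],[0.1,-0.006,0]], hand=[0,0,0,0,0,0,0,0,0,0])

```text
clock: 17.65
eef_pos: [508.0, -179.4, 223.3]
eef_rot: [3.14, -0.757, 1.509]
wrist_force: [-0.1, 0.4, -1.6]
finger_gap: 19.8
finger_force: 50.0
```

move_arm(dp=[[-0.6,-9.8,1.6],[-0.6,-9.8,1.5],[-0.5,-7.7,1],[-0.5,-7.6,0.9],[0,0,0],[0,0,0]], rotation=[[0.1,-0.006,0],[0.1,-0.006,0],[0.1,-0.006,0],[0.1,-0.006,0],[0,0,0],[0,0,0]], hand=[0,0,0,0,0,0])

```text
clock: 18.4
eef_pos: [506.1, -213.8, 228.4]
eef_rot: [3.141, -1.152, 1.508]
wrist_force: [0.8, -0.9, -0.4]
finger_gap: 19.4
finger_force: 50.0
```

```bash
python3 - <<'E'
from h import *
S=shot('side','side8.png');s=manip.read_state();print(s['eef_pos'],s['eef_rot'],s['wrist_force'],s['joints'].round(2))
cv2.imwrite('pics/m8.png',cv2.cvtColor(cv2.resize(S['image'][190:400,280:480],(570,600),interpolation=cv2.INTER_CUBIC),cv2.COLOR_RGB2BGR))
E
```

```text
[ 506.20517656 -213.73498137  228.74837604] [ 3.13973269 -1.15226931  1.50947116] [ 0.4471845  -0.64995307 -0.72740719] [-0.81  0.7   1.26  0.83  2.   -0.72]
```

View pics/m8.png

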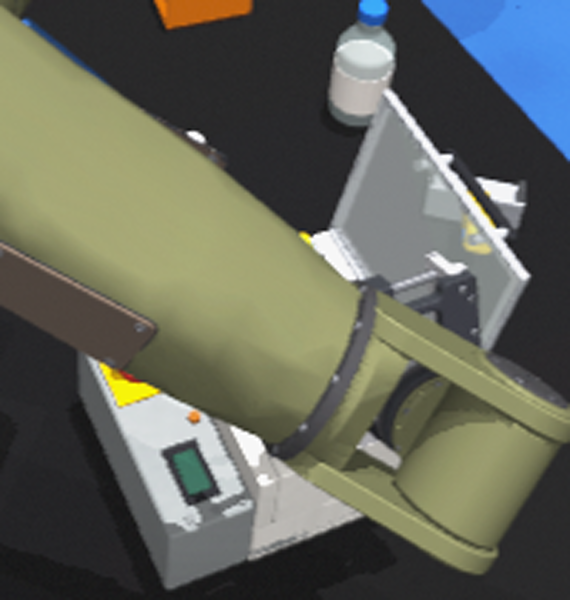

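move_arm(dp=[[0,5,20],[0,25,20],[0,35,0],[0,40,0],[0,45,0],[0,50,0],[0,55,0],[0,55,0],[5,45,0]], rotation=[[0,0,0],[-0.14,0.009,0],[-0.14,0.009,0],[-0.14,0.009,0],[-0.14,0.009,0],[-0.14,0.009,0],[0,0,-0.15],[0,0,-0.15],[0,0,-0.15]], hand=[0,0,0,0,0,0,0,0,0])

```text
clock: 19.58
eef_pos: [510.2, 143.2, 270.5]
eef_rot: [3.139, -0.457, 1.053]
wrist_force: [1.3, -0.5, -0.6]
finger_gap: 19.9
finger_force: 50.0
```

```bash
python3 - <<'E'
from pel import *
S=shot('side','side9.png');T=shot('top','top9.png');s=manip.read_state();print(s['eef_pos'],s['eef_rot'],s['wrist_force'],s['joints'].round(2))
cv2.imwrite('pics/m9.png',cv2.cvtColor(cv2.resize(S['image'][170:390,240:480],(654,600),interpolation=cv2.INTER_CUBIC),cv2.COLOR_RGB2BGR))
for a,p in blobs(S,(290,205,350,255)): print(a,p,onz(S,*p,9)[:2].round(1))
for a,p in blobs(T,(270,150,380,240)): print('top',a,p,onz(T,*p,9)[:2].round(1))
E
```

```text
[509.69224072 145.04349775 270.60699586] [ 3.14011276 -0.4567324   1.05661244] [ 0.14154862 -0.33441011 -0.94486353] [0.01 0.05 1.73 0.43 1.16 0.39]
155 [310.5 207.8] [557.7 258.6]
39 [297.2 219.5] [499.1 230.1]
28 [347.2 238.5] [601.9  94.8]
top 17 [365.5 152.6] [682.9  47.3]
top 24 [360.  167.2] [640.6  62.8]
top 39 [340.4 185.5] [587.8 116.9]
top 17 [346.8 188.9] [578.6  99.3]
top 223 [354. 202.] [542.4  79.6]
top 28 [329.9 199.1] [549.4 145.3]
top 29 [333.9 210.2] [518.9 134.2]
top 48 [298.3 216.7] [499.8 230.2]
top 31 [322.7 222.9] [483.8 164.1]
```

View pics/m9.png

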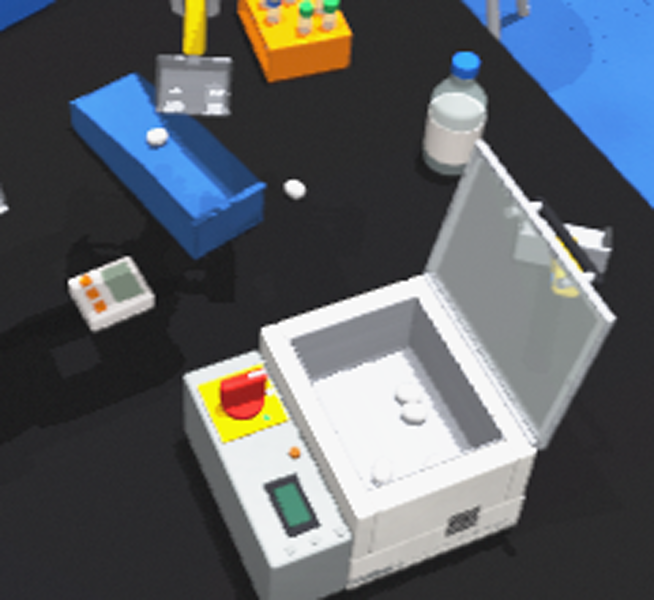

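The well shows pellets at (405,395), (413,413) and (383,470), with the rest probably hidden by the near wall. The bin pellet is at (157,137) and the stray at (294,189). Next I'll scoop the stray against the bin's side wall, coming from the +x side.

move_arm(dp=[[30,-5,-5],[30,-6,-10],[30,-6,-20],[30,-6,-25],[30,-6,-30],[27,-5,-30],[0,0,-20],[0,0,0]], rotation=[[0,0,-0.146],[0,0,-0.146],[0,0,-0.146],[0,0,-0.146],[0,0,-0.147],[0,0,-0.147],[0,0,0],[0,0,0]], hand=[0,0,0,0,0,0,0,0])

```text
clock: 20.68
eef_pos: [687.5, 106.5, 127.8]
eef_rot: [-3.141, -0.452, 0.179]
wrist_force: [-0.9, 0.1, 0.5]
finger_gap: 19.8
finger_force: 50.0
```

```bash
python3 - <<'E'
from pel import *
from binfit import *
S=shot('side','side10.png');T=shot('top','top10.png');s=manip.read_state();print(s['eef_pos'],s['eef_rot'],s['joints'].round(2))
for a,p in blobs(S,(290,205,375,262)): print(a,p,onz(S,*p,9)[:2].round(1))
def corners(c,roi):
    x0,y0,x1,y1=roi;m=cv2.resize(c['image'],None,fx=4,fy=4,interpolation=cv2.INTER_CUBIC);h=cv2.cvtColor(m,cv2.COLOR_RGB2HSV)
    k=cv2.inRange(h,(100,110,35),(125,255,255));z=0*k;z[4*y0:4*y1,4*x0:4*x1]=k[4*y0:4*y1,4*x0:4*x1]
    c=max(cv2.findContours(z,0,2)[0],key=cv2.contourArea);return (cv2.approxPolyDP(cv2.convexHull(c),5,True)[:,0]/4-.4).round(1).tolist()
b=corners(S,(255,185,345,275));print(b)
near=lambda L,q:min(L,key=lambda p:np.hypot(p[0]-q[0],p[1]-q[1]))
side=[(near(b,(265,206)),(-120,-45,38)),(near(b,(288,195)),(-120,45,38)),(near(b,(337,238)),(120,45,58)),(near(b,(336,251)),(120,45,0)),(near(b,(311,264)),(120,-45,0)),(near(b,(266,217)),(-120,-45,0))]
print(fit(T,[],S,side))
b=[[264.1, 206.4], [287.8, 194.6], [336.1, 235.8], [334.8, 249.8], [309.6, 263.6], [265.1, 216.1]]
side=[(q,x[1]) for q,x in zip(b,[side[0],side[1],side[2],side[3],side[4],side[5]])]
print('old',fit(T,[],S,side))
E
```

```text
[688.34608228 106.55855931 130.01830813] [-3.14146017 -0.45523998  0.17896123] [0.08 0.46 1.55 0.07 0.68 1.43]
84 [356.8 219.6] [664.9 150.6]
39 [297.2 219.5] [499.1 230.1]
14 [359.3 225.5] [659.9 125.6]
20 [357.2 230. ] [645.2 112. ]
26 [347.7 239. ] [602.3  92.4]
[[265.1, 206.6], [290.1, 196.1], [337.4, 237.1], [336.1, 250.4], [314.6, 263.4], [310.1, 264.4], [266.6, 217.1]]
(array([488.00889522, 183.95460391,  -1.38416867]), array([ 0.5,  0.8, -0.3, -0.6, -0.8,  0.2, -0.1,  0.1,  1. ,  0.3, -0.2,
       -1.2]))
old (array([485.73319634, 188.78264327,  -1.37386717]), array([-0. ,  0.5,  0.3,  0.2, -0.8,  0.4,  0. , -0.5,  0.6,  0.1, -0.2,
       -0.7]))
```

```bash
python3 - <<'E'
from traj import *
o=np.array([488.3,185.7]);h=-2.971
p=np.array([688.3,106.6,130]);ph=.455;l=np.array([-np.sin(h),np.cos(h)])
for L,z,f in [(-116,25,.455),(-116,1.5,.455),(-110,1.2,.36),(-104,.8,.24),(-97,.5,.12),(-90,0,.03),(-82,0,.03),(-74,0,.03),(-66,0,.03),(-60,0,.03),(-54,0,.03),(-48,0,.03)]:
    q=tcp(o,h,L,z,f,90);print(L,(q-p).round(1).tolist(),((f-ph)*l).round(3).tolist());p=q;ph=f
E
```

```text
-116 [-5.4, 21.3, -26.0] [0.0, -0.0]
-116 [0.0, 0.0, -23.5] [0.0, -0.0]
-110 [1.2, 0.2, -6.9] [-0.016, 0.094]
-104 [2.1, 0.4, -9.7] [-0.02, 0.118]
-97 [-0.0, -0.0, -10.5] [-0.02, 0.118]
-90 [-2.6, -0.4, -8.7] [-0.015, 0.089]
-82 [-7.9, -1.4, 0.0] [0.0, -0.0]
-74 [-7.9, -1.4, 0.0] [0.0, -0.0]
-66 [-7.9, -1.4, 0.0] [0.0, -0.0]
-60 [-5.9, -1.0, 0.0] [0.0, -0.0]
-54 [-5.9, -1.0, 0.0] [0.0, -0.0]
-48 [-5.9, -1.0, 0.0] [0.0, -0.0]
```

move_arm(dp=[[-5.4,21.3,-26],[0,0,-23.5],[1.2,0.2,-6.9],[2.1,0.4,-9.7],[0,0,-10.5],[-2.6,-0.4,-8.7],[-6,-1,0],[0,0,0]], rotation=[[0,0,0],[0,0,0],[-0.016,0.094,0],[-0.02,0.118,0],[-0.02,0.118,0],[-0.015,0.089,0],[0,0,0],[0,0,0]], hand=[0,0,0,0,0,0,0,0])

```text
clock: 21.78
eef_pos: [677.7, 127.2, 44.7]
eef_rot: [-3.137, -0.033, 0.178]
wrist_force: [0.8, -0.1, 1.1]
finger_gap: 19.7
finger_force: 50.0
```

```bash
python3 - <<'E'
from pel import *
S=shot('side','side11.png');s=manip.read_state();print(s['eef_pos'],s['eef_rot'],s['wrist_force'])
for a,p in blobs(S,(290,205,395,270)): print(a,p,onz(S,*p,9)[:2].round(1))
cv2.imwrite('pics/m11.png',cv2.cvtColor(cv2.resize(S['image'][180:290,270:410],(760,600),interpolation=cv2.INTER_CUBIC),cv2.COLOR_RGB2BGR))
E
```

```text
[677.59028947 127.24325852  44.53180868] [-3.13689668 -0.03205419  0.17767784] [2.41927717 1.13612864 2.70440917]
45 [369.8 211.8] [717.8 162.7]
30 [384.4 207.6] [768.6 159. ]
39 [297.2 219.5] [499.1 230.1]
135 [341.7 236. ] [591.7 110.6]
```

View pics/m11.png

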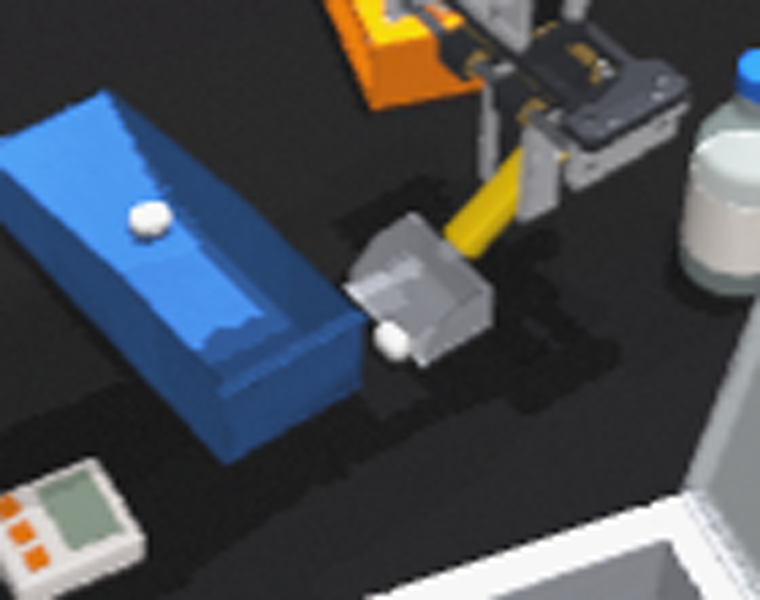

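The pellet is at the blade's -y corner, crop (393,340), close to the bin's end corner (362,318). I'll nudge it toward +y with the scoop's side first, so that it meets the wall squarely.

move_arm(dp=[[3,0,15],[0,0,20],[-4,-39,0],[-8,-39,0],[0,0,-15],[0,0,-18],[0,0,-1.5],[0,0,0]], rotation=[[0,0,0],[0,0,0],[0,0,0],[0,0,0],[0,0,0],[0,0,0],[0,0,0],[0,0,0]], hand=[0,0,0,0,0,0,0,0])

```text
clock: 22.82
eef_pos: [668.2, 50.2, 42.8]
eef_rot: [-3.137, -0.028, 0.179]
wrist_force: [0.1, 0.2, -0.7]
finger_gap: 19.8
finger_force: 50.0
```

```bash
cat > look.py <<'E'
from pel import *
o=np.array([488.3,185.7]);f=np.array([.170,-.985]);l=np.array([.985,.170])
S=shot('side');s=manip.read_state();print(s['eef_pos'].round(1),s['eef_rot'].round(3),s['wrist_force'].round(1))
t=s['eef_pos'][:2]-o;print('tcp bx,by',f@t,l@t)
for a,p in blobs(S,(290,205,375,270)):
    w=onz(S,*p,9)[:2];print(a,p,w.round(1),'bxby',(f@(w-o)).round(1),(l@(w-o)).round(1))
E
python3 look.py
```

```text
[668.2  50.1  42.9] [-3.136 -0.028  0.178] [ 0.2  0.3 -1.2]
tcp bx,by 164.16566356915024 154.12770375871838
39 [297.2 219.5] [499.1 230.1] bxby -41.9 18.2
32 [338.4 243.8] [568.8  87.5] bxby 110.4 62.6
52 [347.7 252.1] [578.6  47.7] bxby 151.3 65.5
24 [355.8 260.8] [584.4   9.2] bxby 190.2 64.7
```

move_arm(dp=[[-6,-1,0],[-1.4,7.9,0],[-1.4,7.9,0],[-1.4,7.9,0],[-1.2,6.9,0],[-0.9,4.9,0],[0,0,0],[0,0,0]], rotation=[[0,0,0],[0,0,0],[0,0,0],[0,0,0],[0,0,0],[0,0,0],[0,0,0],[0,0,0]], hand=[0,0,0,0,0,0,0,0])

```text
clock: 23.88
eef_pos: [656.1, 83.6, 43.3]
eef_rot: [-3.137, -0.029, 0.177]
wrist_force: [-0.1, -0.4, -1.0]
finger_gap: 19.7
finger_force: 50.0
```

```bash
python3 look.py
```

```text
[656.1  83.5  43.3] [-3.137 -0.029  0.177] [ 0.5  0.  -0.9]
tcp bx,by 129.1783924347681 147.88141001823905
39 [297.2 219.5] [499.1 230.1] bxby -41.9 18.2
46 [370.8 224.1] [694.5 115.6] bxby 104.1 191.1
51 [340.1 245.1] [571.   80.9] bxby 117.3 63.6
18 [346.8 254.2] [572.6  41.8] bxby 156.0 58.6
```

```bash
cat >> look.py <<'E'
T=shot('top')
for a,p in blobs(T,(280,140,400,240)):
    w=onz(T,*p,9)[:2];print('top',a,p,w.round(1),'bxby',(f@(w-o)).round(1),(l@(w-o)).round(1))
cv2.imwrite('pics/mx.png',cv2.cvtColor(cv2.resize(np.hstack([T['image'][130:250,270:390],S['image'][180:300,280:400]]),(800,400),interpolation=cv2.INTER_CUBIC),cv2.COLOR_RGB2BGR))
E
python3 look.py
```

```text
[656.1  83.5  43.3] [-3.137 -0.029  0.177] [ 0.5 -0.4 -1. ]
tcp bx,by 129.18481639546286 147.90312373228443
39 [297.2 219.5] [499.1 230.1] bxby -41.9 18.2
46 [370.7 224.3] [693.8 115. ] bxby 104.6 190.4
51 [340.2 245.2] [571.1  80.4] bxby 117.8 63.6
19 [347.  254.1] [573.3  41.9] bxby 156.1 59.3
top 27 [339.2 193.9] [564.3 120. ] bxby 77.6 63.7
top 49 [298.3 216.8] [499.5 230.2] bxby -42.0 18.6
```

View pics/mx.png

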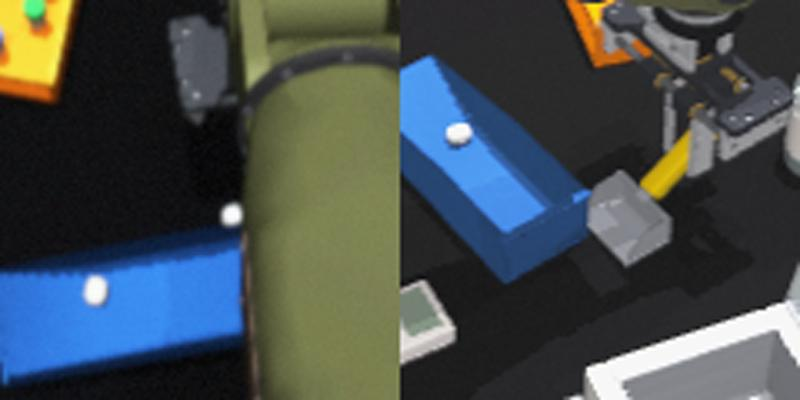

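The left half shows the pellet at (232,214), bin x about 78 and 17 mm clear of the wall, as wanted. Backing the scoop off and driving it at the wall.

move_arm(dp=[[2,0,18],[4,0,18],[21,28,0],[0,28,0],[0,0,-18],[0,0,-17],[0,0,-2],[-7.9,-1.4,0],[-7.9,-1.4,0],[-7.9,-1.4,0]], rotation=[[0,0,0],[0,0,0],[0,0,0],[0,0,0],[0,0,0],[0,0,0],[0,0,0],[0,0,0],[0,0,0],[0,0,0]], hand=[0,0,0,0,0,0,0,0,0,0])

```text
clock: 25.28
eef_pos: [658.5, 135.0, 42.0]
eef_rot: [-3.137, -0.028, 0.177]
wrist_force: [-0.4, -0.3, -1.0]
finger_gap: 19.6
finger_force: 50.0
```

```bash
python3 look.py
```

```text
[657.8 135.   41.9] [-3.137 -0.027  0.177] [-1.2 -1.  -0.9]
tcp bx,by 78.70820032522118 158.354664804268
47 [362.6 212.7] [695.6 168.9] bxby 51.7 201.3
17 [371.1 211.5] [722.2 162.1] bxby 63.0 226.3
39 [297.2 219.5] [499.1 230.1] bxby -41.9 18.2
57 [335.9 231.6] [584.1 133.9] bxby 67.3 85.6
top 49 [298.3 216.8] [499.5 230.2] bxby -42.0 18.6
```

move_arm(dp=[[-3.9,-0.7,-0.7],[-3.9,-0.7,0],[-3.9,-0.7,0],[-3,-0.5,0],[-3,-0.5,0],[-1,-0.2,0],[0,0,0]], rotation=[[0,0,0],[0,0,0],[0,0,0],[0,0,0],[0,0,0],[0,0,0],[0,0,0]], hand=[0,0,0,0,0,0,0])

```text
clock: 26.25
eef_pos: [640.7, 132.2, 41.8]
eef_rot: [-3.137, -0.029, 0.178]
wrist_force: [1.8, -0.2, 4.1]
finger_gap: 19.5
finger_force: 50.0
```

```bash
python3 look.py
```

```text
[640.7 132.3  41.7] [-3.137 -0.029  0.178] [ 2.2 -0.4  4. ]
tcp bx,by 78.54908276128795 141.0352364696685
48 [357.9 215.2] [677.1 165.7] bxby 51.8 182.6
37 [369.2 212.1] [715.5 162.4] bxby 61.6 219.8
39 [297.2 219.5] [499.1 230.1] bxby -41.9 18.2
13 [333.6 231.9] [577.3 135.8] bxby 64.3 79.2
top 49 [298.3 216.8] [499.5 230.2] bxby -42.0 18.6
```

```bash
python3 - <<'E'
from traj import *
o=np.array([488.3,185.7]);h=-2.971;l=np.array([-np.sin(h),np.cos(h)])
p=tcp(o,h,-47,-1,.028,78.5);ph=.028
print(p)
for L,z,f in [(-46.5,3,-.06),(-46.5,8,-.17),(-46.5,14,-.29),(-47,20,-.42),(-48,28,-.5),(-56,50,-.5),(-70,90,-.5),(-80,140,-.5)]:
    q=tcp(o,h,L,z,f,78.5);print(L,(q-p).round(1).tolist(),((f-ph)*l).round(3).tolist());p=q;ph=f
E
```

```text
[639.38486598 132.07067251  43.61519317]
-46.5 [3.0, 0.5, -4.3] [-0.015, 0.087]
-46.5 [3.4, 0.6, -5.8] [-0.019, 0.108]
-46.5 [2.3, 0.4, -6.1] [-0.02, 0.118]
-47 [1.4, 0.2, -7.3] [-0.022, 0.128]
-48 [0.7, 0.1, -0.2] [-0.014, 0.079]
-56 [7.9, 1.4, 22.0] [0.0, -0.0]
-70 [13.8, 2.4, 40.0] [0.0, -0.0]
-80 [9.9, 1.7, 50.0] [0.0, -0.0]
```

move_arm(dp=[[3,0.5,-3],[3.4,0.6,-5.5],[2.3,0.4,-6],[1.4,0.2,-7],[0.7,0.1,0],[7.9,1.4,22],[13.8,2.4,40],[9.9,1.7,50],[0,0,0]], rotation=[[-0.015,0.087,0],[-0.019,0.108,0],[-0.02,0.118,0],[-0.022,0.128,0],[-0.014,0.079,0],[0,0,0],[0,0,0],[0,0,0],[0,0,0]], hand=[0,0,0,0,0,0,0,0,0])

```text
clock: 27.48
eef_pos: [684.2, 139.8, 135.4]
eef_rot: [-3.133, 0.494, 0.178]
wrist_force: [0.8, -0.3, -2.2]
finger_gap: 19.7
finger_force: 50.0
```

```bash
python3 look.py
```

```text
[683.3 139.6 132.5] [-3.133  0.498  0.178] [ 0.1  0.4 -2.5]
tcp bx,by 78.53653957105603 184.24480852597333
37 [297.1 219.5] [498.8 230.2] bxby -42.1 17.9
top 48 [298.2 216.8] [499.5 230.5] bxby -42.2 18.6
```

View pics/mx.png

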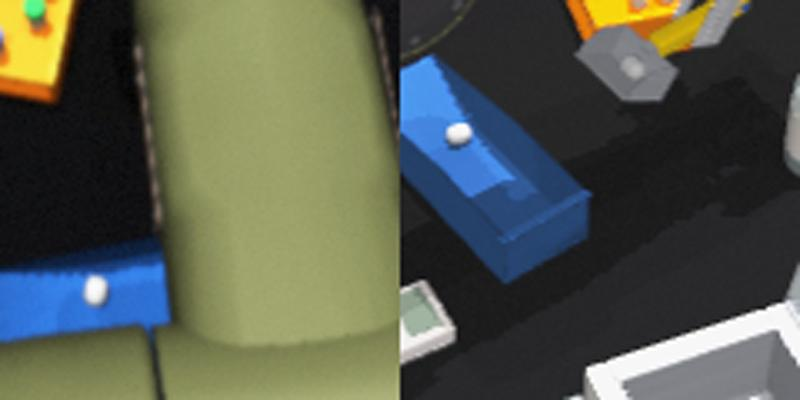

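The stray pellet sits in the blade at right-half (633,67). I'll carry it back into the bin and scoop it together with the last one.

```bash
python3 - <<'E'
from traj import *
o=(488.3,185.7);h=-1.40
q=tcp(np.array(o),h,-64,100,-.5);print(q,q-[683.3,139.6,132.5])
show(o,h,(*q,-.5),[(-64,65,-.5),(-64,52,-.33),(-64,42,-.16),(-64,33,0),(-64,25,.15),(-64,20,.3),(-64,15,.45)])
print();show(o,h,(*tcp(np.array(o),h,-64,15,.45),.45),[(-54,10.5,.45),(-44,6.5,.45),(-36,5.5,.42),(-27,5,.34),(-18,4.5,.23),(-9,4.2,.12),(0,4,0),(10,4,0)])
E
```

```text
[459.97860725 349.90414183  91.79246697] [-223.32139275  210.30414183  -40.70753303]
L -64 [0.0, 0.0, -35.0] [0.0, 0.0] [460.  349.9  56.8]
L -64 [0.0, -0.1, 4.5] [0.168, 0.029] [460.  349.8  61.3]
L -64 [0.5, -3.0, 7.2] [0.168, 0.029] [460.5 346.8  68.5]
L -64 [0.9, -5.4, 6.5] [0.158, 0.027] [461.4 341.4  75. ]
L -64 [1.2, -7.2, 5.6] [0.148, 0.025] [462.7 334.2  80.6]
L -64 [1.6, -9.1, 7.3] [0.148, 0.025] [464.3 325.   87.9]
L -64 [1.9, -10.9, 5.8] [0.148, 0.025] [466.1 314.2  93.7]

L -54 [1.7, -9.9, -4.5] [0.0, 0.0] [467.8 304.3  89.2]
L -44 [1.7, -9.9, -4.0] [0.0, 0.0] [469.5 294.5  85.2]
L -36 [1.0, -5.6, -3.0] [-0.03, -0.005] [470.5 288.9  82.2]
L -27 [0.5, -3.0, -6.2] [-0.079, -0.014] [471.  285.8  75.9]
L -18 [0.3, -1.6, -9.1] [-0.108, -0.019] [471.3 284.2  66.8]
L -9 [0.5, -2.6, -9.7] [-0.108, -0.019] [471.8 281.6  57.2]
L 0 [0.6, -3.2, -11.2] [-0.118, -0.02] [472.3 278.3  46. ]
L 10 [1.7, -9.9, 0.0] [0.0, 0.0] [474.  268.5  46. ]
```

move_arm(dp=[[0,0,25],[-10,10,25],[-20,20,5],[-25,30,0],[-25,30,0],[-25,30,0],[-25,30,0],[-25,20,0],[-25,15,0],[-20,10,0]], rotation=[[0,0,0.156],[0,0,0.156],[0,0,0.156],[0,0,0.156],[0,0,0.156],[0,0,0.156],[0,0,0.157],[0,0,0.157],[0,0,0.157],[0,0,0.157]], hand=[0,0,0,0,0,0,0,0,0,0])

```text
clock: 28.82
eef_pos: [481.0, 334.7, 185.0]
eef_rot: [-3.129, 0.501, 1.751]
wrist_force: [0.3, 0.6, -0.3]
finger_gap: 20.0
finger_force: 50.0
```

```bash
python3 look.py
```

```text
[478.8 336.1 185.3] [-3.128  0.501  1.761] [-2.7  0.2 -1.7]
tcp bx,by -149.73466305845076 16.222464813890653
37 [297.2 219.5] [499.1 230.1] bxby -41.9 18.2
top 407 [287.5 208.7] [521.3 260. ] bxby -67.6 45.1
```

move_arm(dp=[[-10,7,-40],[-9,7,-50],[0,0,-35],[0,0,4.5],[0.5,-3,7.2],[0.9,-5.4,6.5],[1.2,-7.2,5.6],[1.6,-9.1,7.3],[1.9,-10.9,5.8],[0,0,0]], rotation=[[0,0,-0.019],[0,0,0],[0,0,0],[0.168,0.029,0],[0.168,0.029,0],[0.158,0.027,0],[0.148,0.025,0],[0.148,0.025,0],[0.148,0.025,0],[0,0,0]], hand=[0,0,0,0,0,0,0,0,0,0])

```text
clock: 30.18
eef_pos: [470.3, 310.3, 97.5]
eef_rot: [-3.114, -0.453, 1.717]
wrist_force: [0.2, -0.9, -1.9]
finger_gap: 19.6
finger_force: 50.0
```

```bash
python3 look.py
```

```text
[470.2 311.3  97.7] [-3.115 -0.451  1.719] [-0.1  0.5 -1.7]
tcp bx,by -126.79075352397992 3.519589274673888
72 [292.8 210.6] [502.3 271.3] bxby -81.9 28.3
37 [299.2 221.7] [500.9 218.9] bxby -30.6 18.0
19 [292. 227.] [472.1 208.1] bxby -24.8 -12.2
top 15 [280.3 222.1] [484.4 278.3] bxby -91.9 11.9
```

```bash
python3 - <<'E'
from h import *
from scipy.spatial.transform import Rotation as Ro
from traj import *
s=manip.read_state();A=Ro.from_euler('xyz',s['eef_rot']);B=Ro.from_euler('xyz',[np.pi,-.45,1.742]);print((B*A.inv()).as_rotvec().round(3),s['eef_pos'],tcp(np.array([488.3,185.7]),-1.40,-64,15,.45)-s['eef_pos'])
E
python3 look.py
```

```text
[ 0.003 -0.023  0.01 ] [470.04820393 312.19937074  98.0167587 ] [-3.90741101  1.97713518 -4.3112202 ]
[469.9 312.9  98.3] [-3.117 -0.45   1.723] [-0.   0.9 -0.7]
tcp bx,by -128.39306233375237 3.482712155108031
64 [292.7 210.2] [502.7 273. ] bxby -83.6 29.0
36 [300.1 222.7] [501.7 213.9] bxby -25.5 18.0
```

move_arm(dp=[[-3.5,0.5,-1],[0,0,-3],[0,0,0],[1.7,-9.9,-4.5],[1.7,-9.9,-4],[1,-5.6,-3],[0.5,-3,-6.2],[0.3,-1.6,-9.1],[0.5,-2.6,-9.7],[0.6,-3.2,-11.2]], rotation=[[0.003,-0.02,0.009],[0,0,0],[0,0,0],[0,0,0],[0,0,0],[-0.03,-0.005,0],[-0.079,-0.014,0],[-0.108,-0.019,0],[-0.108,-0.019,0],[-0.118,-0.02,0]], hand=[0,0,0,0,0,0,0,0,0,0])

```text
clock: 31.62
eef_pos: [473.6, 277.4, 47.5]
eef_rot: [3.14, 0.002, 1.742]
wrist_force: [-1.0, -1.1, -1.9]
finger_gap: 20.0
finger_force: 50.0
```

```bash
python3 look.py
```

```text
[472.8 277.9  46.2] [3.141 0.008 1.744] [-1.7  1.3 -2.9]
tcp bx,by -93.47525235274301 0.40861185161083163
26 [294.3 214.3] [500.  254.4] bxby -65.7 23.2
203 [299.5 226.7] [493.2 199.4] bxby -12.7 7.2
15 [302.1 239.5] [479.  148.9] bxby 34.7 -15.4
top 260 [311.2 218.5] [495.3 195.3] bxby -8.3 8.6
top 47 [329.2 226.9] [473.2 146.5] bxby 36.0 -21.6
```

move_arm(dp=[[1.5,-8.9,0],[1.5,-8.9,0],[1.5,-8.9,0],[1.5,-8.9,0],[1.5,-8.9,0],[1.4,-7.9,0],[1,-5.9,0],[1,-5.9,0],[1,-5.9,0],[1,-5.9,0]], rotation=[[0,0,0],[0,0,0],[0,0,0],[0,0,0],[0,0,0],[0,0,0],[0,0,0],[0,0,0],[0,0,0],[0,0,0]], hand=[0,0,0,0,0,0,0,0,0,0])

```text
clock: 32.98
eef_pos: [485.9, 201.3, 47.3]
eef_rot: [-3.141, -0.002, 1.743]
wrist_force: [-0.2, 0.4, -1.2]
finger_gap: 19.6
finger_force: 50.0
```

move_arm(dp=[[0.7,-3.9,0],[0.7,-3.9,0],[0.7,-3.9,0],[0,0,0]], rotation=[[0,0,0],[0,0,0],[0,0,0],[0,0,0]], hand=[0,0,0,0])

```text
clock: 33.48
eef_pos: [488.0, 189.7, 47.3]
eef_rot: [-3.141, -0.002, 1.743]
wrist_force: [-0.8, -0.2, -0.9]
finger_gap: 19.6
finger_force: 50.0
```

```bash
python3 look.py
```

```text
[487.9 189.9  47.3] [-3.141e+00 -2.000e-03  1.743e+00] [-0.9 -0.1 -1.3]
tcp bx,by -4.172007298493891 0.3560948455668549
24 [305.3 212.8] [533.7 245.6] bxby -51.3 54.9
44 [295.4 217.1] [498.2 241.9] bxby -53.6 19.3
33 [310.  232.7] [511.7 163.4] bxby 25.9 19.3
133 [313.8 242.8] [504.9 122.2] bxby 65.4 5.6
top 26 [348.3 208.6] [523.9  95.1] bxby 95.3 19.7
```

move_arm(dp=[[0,0,-1.2],[0.4,-2.5,0],[0.5,-1.4,-4.4],[0.4,-2.2,-4.9],[0.6,-3.2,-5.1],[0.6,-3.2,-4.3],[-0.2,1,9.9],[-0.3,1.5,20],[-0.5,3,35],[0,0,40]], rotation=[[0,0,0],[0,0,0],[-0.098,-0.018,0],[-0.098,-0.018,0],[-0.098,-0.018,0],[-0.098,-0.018,0],[-0.049,-0.009,0],[0,0,0],[0,0,0],[0,0,0]], hand=[0,0,0,0,0,0,0,0,0,0])

```text
clock: 34.83
eef_pos: [489.4, 182.9, 134.3]
eef_rot: [3.137, 0.444, 1.742]
wrist_force: [0.3, 0.5, -2.0]
finger_gap: 19.9
finger_force: 50.0
```

```bash
python3 look.py; python3 - <<'E'
from pel import *
S=shot('side')
for a,p in blobs(S,(255,195,420,275)): print(a,p)
b=cv2.imread('pics/mx.png')
# white count inside scoop region
E
```

```text
[491.2 183.7 139.7] [3.13  0.442 1.739] [1.6 0.7 4.5]
tcp bx,by 2.4298973155735992 2.500572422170063
351 [313.9 215.5] [553.  223.4] bxby -26.2 70.1
top 566 [345.7 207.6] [526.5 102.2] bxby 88.8 23.5
top 19 [313.2 204.4] [534.1 190.6] bxby 3.0 45.9
top 18 [314.7 217.5] [498.2 185.9] bxby 1.5 9.8
36 [295.  198.7]
800 [406.1 228.1]
350 [314.4 214.4]
183 [281.4 270.4]
```

move_arm(dp=[[1,-10,25],[2,-30,25],[3.5,-45,10],[3.5,-50,2],[3.5,-50,0],[3,-50,0],[2,-40,0],[1,-23,0],[0,0,0]], rotation=[[0,0,0],[0,0,-0.03],[0,0,-0.034],[0,0,-0.034],[0,0,-0.034],[0,0,-0.034],[0,0,-0.034],[0,0,-0.034],[0,0,0]], hand=[0,0,0,0,0,0,0,0,0])

```text
clock: 36.1
eef_pos: [508.4, -116.3, 193.7]
eef_rot: [3.139, 0.445, 1.506]
wrist_force: [0.0, 0.8, -1.6]
finger_gap: 19.5
finger_force: 50.0
```

```bash
python3 look.py; python3 - <<'E'
from pel import *
S=shot('side','s20.png');T=shot('top','t20.png')
for a,p in blobs(S,(255,190,345,275)): print(a,p)
for a,p in blobs(T,(255,180,380,260)): print('t',a,p)
E
```

```text
[ 508.5 -115.3  193.8] [3.139 0.445 1.508] [ 0.3  0.8 -1.8]
tcp bx,by 299.9382877361146 -31.282857860649937
162 [345.3 208.7] [655.  207.8] bxby 6.6 167.9
15 [355.3 221. ] [657.9 147.4] bxby 66.6 160.6
98 [327.1 229.4] [564.1 153.3] bxby 44.8 69.2
146 [362.1 241.9] [635.4  64. ] bxby 144.9 124.2
165 [349.4 246.8] [592.6  63.4] bxby 138.2 81.9
169 [338.8 203.7]
69 [324. 230.]
28 [335.  226.6]
183 [281.4 270.4]
t 129 [363.7 256.3]
```

move_arm(dp=[[2.4,-3.4,7.5],[0.3,-4.3,1.5],[-0.3,-5,4.4],[-0.3,-5,4.3],[-0.5,-7.7,2.8],[-0.5,-7.7,2.7],[-0.5,-7.8,1.7],[-0.5,-7.8,1.6],[-0.6,-9,1.5],[-0.6,-9,1.4]], rotation=[[0.15,-0.01,0],[0.15,-0.01,0],[0.125,-0.008,0],[0.125,-0.008,0],[0.125,-0.008,0],[0.125,-0.008,0],[0.1,-0.006,0],[0.1,-0.006,0],[0.1,-0.006,0],[0.1,-0.006,0]], hand=[0,0,0,0,0,0,0,0,0,0])

```text
clock: 37.55
eef_pos: [508.0, -181.3, 223.9]
eef_rot: [3.137, -0.759, 1.509]
wrist_force: [0.5, 0.1, -1.1]
finger_gap: 19.7
finger_force: 50.0
```

move_arm(dp=[[-0.6,-9.8,1.6],[-0.6,-9.8,1.5],[-0.5,-7.7,1],[-0.5,-7.6,0.9],[0,0,0],[0,0,0]], rotation=[[0.1,-0.006,0],[0.1,-0.006,0],[0.1,-0.006,0],[0.1,-0.006,0],[0,0,0],[0,0,0]], hand=[0,0,0,0,0,0])

```text
clock: 38.3
eef_pos: [506.0, -216.0, 229.0]
eef_rot: [3.14, -1.154, 1.506]
wrist_force: [0.1, 0.7, -1.0]
finger_gap: 19.6
finger_force: 50.0
```

move_arm(dp=[[0,5,20],[0,25,20],[0,35,0],[0,40,0],[0,45,0],[0,50,0],[0,55,0],[-10,55,0],[-10,55,0],[-10,40,0]], rotation=[[0,0,0],[-0.14,0.009,0],[-0.14,0.009,0],[-0.14,0.009,0],[-0.14,0.009,0],[-0.14,0.009,0.06],[0,0,0.06],[0,0,0.06],[0,0,0.056],[0,0,0]], hand=[0,0,0,0,0,0,0,0,0,0])

```text
clock: 39.55
eef_pos: [474.5, 191.1, 270.8]
eef_rot: [3.14, -0.456, 1.743]
wrist_force: [1.2, 0.0, -1.3]
finger_gap: 19.8
finger_force: 50.0
```

```bash
python3 - <<'E'
from pel import *
S=shot('side','s21.png');T=shot('top','t21.png');s=manip.read_state();print(s['eef_pos'],s['eef_rot'],s['wrist_force'])
a=cv2.resize(T['image'][150:280,425:535],(508,600),interpolation=cv2.INTER_CUBIC);b=cv2.resize(S['image'][190:390,250:350],(292,600),interpolation=cv2.INTER_CUBIC)
cv2.imwrite('pics/m21.png',cv2.cvtColor(np.hstack([a,b]),cv2.COLOR_RGB2BGR))
for a,p in blobs(S,(255,190,345,275)): print(a,p)
for a,p in blobs(T,(255,180,380,260)): print('t',a,p)
E
```

```text
[473.98839264 191.89286947 270.97569324] [ 3.14018252 -0.45615596  1.74478297] [ 0.81731375 -0.73440654 -1.22500579]
204 [304.1 194.9]
110 [283.  270.7]
13 [267.2 272.8]
t 229 [336.4 200.9]
t 44 [312.  199.1]
t 23 [324.  199.5]
t 51 [313.5 215.7]
t 31 [327.2 223.9]
t 38 [327.6 239.5]
```

View pics/m21.png

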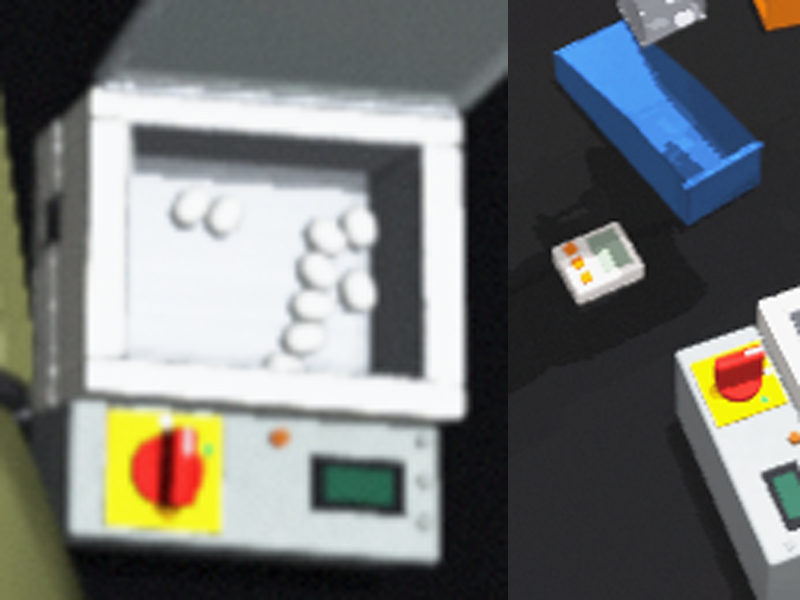

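The well holds all 9 pellets: at left-half (187,208), (222,215), (325,237), (358,227), (317,270), (358,290), (312,305), (303,337) and (285,362). The bin is empty and the switch bar points at its white dot. Next I'll lay the scoop in the bin, once I've re-measured the bin.

```bash
python3 - <<'E'
from binfit import *
S=shot('side');T=shot('top')
def corners(c,roi):
    x0,y0,x1,y1=roi;m=cv2.resize(c['image'],None,fx=4,fy=4,interpolation=cv2.INTER_CUBIC);h=cv2.cvtColor(m,cv2.COLOR_RGB2HSV)
    k=cv2.inRange(h,(100,110,35),(125,255,255));z=0*k;z[4*y0:4*y1,4*x0:4*x1]=k[4*y0:4*y1,4*x0:4*x1]
    c=max(cv2.findContours(z,0,2)[0],key=cv2.contourArea);return (cv2.approxPolyDP(cv2.convexHull(c),5,True)[:,0]/4-.4).round(1).tolist()
b=corners(S,(245,185,350,280));print(b)
near=lambda L,q:min(L,key=lambda p:np.hypot(p[0]-q[0],p[1]-q[1]))
side=[(near(b,(265,206)),(-120,-45,38)),(near(b,(337,238)),(120,45,58)),(near(b,(336,251)),(120,45,0)),(near(b,(310,264)),(120,-45,0)),(near(b,(266,217)),(-120,-45,0))]
x,r=fit(T,[],S,side);print(x,r)
from traj import *
o=np.array(x[:2])+[.3,1.7];h=x[2]-.016
q=tcp(o,h,64,4,0);print(o,h,q,manip.read_state()['eef_pos'])
E
```

```text
[[264.8, 206.6], [288.8, 195.8], [314.4, 215.8], [337.1, 236.8], [335.6, 250.8], [310.4, 264.6], [266.4, 216.6]]
[487.28648486 184.65377793  -1.38360259] [ 0.5  0.7 -0.9  0.4  0.1 -0.4  0.4  0.  -0.3 -0.7]
[487.58648486 186.35377793] -1.3996025892301764 [482.47572213 215.9152411   46.        ] [475.12750869 189.04742277 270.35457267]
```

move_arm(dp=[[3.4,13,-50],[4,14,-50],[0,0,-40],[0,0,-30],[0,0,-25],[0,0,-20],[0,0,0],[0,0,-8.5],[0,0,0]], rotation=[[-0.15,-0.026,0],[-0.15,-0.026,0],[-0.149,-0.026,0],[0,0,0],[0,0,0],[0,0,0],[0,0,0],[0,0,0],[0,0,0]], hand=[0,0,0,0,0,0,0,0,0])

```text
clock: 40.88
eef_pos: [483.2, 215.2, 45.4]
eef_rot: [-3.141, -0.0, 1.739]
wrist_force: [-0.4, 0.3, -1.4]
finger_gap: 19.5
finger_force: 50.0
```

move_arm(dp=[[0,0,-1],[0,0,-1],[0,0,0]], rotation=[[0,0,0],[0,0,0],[0,0,0]], hand=[0,0,0])

```text
clock: 41.25
eef_pos: [483.4, 215.7, 44.2]
eef_rot: [3.141, -0.0, 1.74]
wrist_force: [-2.4, 0.6, 7.4]
finger_gap: 19.7
finger_force: 50.0
```

Contact. Opening just enough to clear the handle, then rising.

move_arm(dp=[[0,0,0],[0,0,0],[0,0,0],[0,0,20],[0,0,30],[0,0,50],[0,0,60],[0,-20,60]], rotation=[[0,0,0],[0,0,0],[0,0,0],[0,0,0],[0,0,0],[0,0,0],[0,0,0],[0,0,0]], hand=[0.34,0.34,0.34,0.34,0.34,0.34,0.34,0.3], newtons=20)

```text
clock: 42.25
eef_pos: [482.6, 195.8, 264.4]
eef_rot: [-3.141, -0.0, 1.741]
wrist_force: [-0.4, -0.7, -0.2]
finger_gap: 28.9
finger_force: 0.0
```

```bash
python3 - <<'E'
from h import *
S=shot('side');s=manip.read_state();print(s['eef_pos'],s['eef_rot'],s['wrist_force'])
h=cv2.cvtColor(S['image'],cv2.COLOR_RGB2HSV);m=cv2.inRange(h,(22,120,90),(35,255,255));z=0*m;z[190:265,262:345]=m[190:265,262:345];p=cv2.findNonZero(z);print(cv2.boundingRect(p),len(p))
# predicted handle ends: bin origin, scoop origin bx20
o=np.array([487.6,186.4]);f=np.array([.170,-.985])
for bx,zz in((-30,64.5),(-30-43,92),(-30+43,37)): print(np.round(proj(S,(*(o+bx*f),zz)),1))
E
```

```text
[484.53157057 194.35458826 272.49672597] [ 3.13208955e+00 -9.73303762e-04  1.73948100e+00] [-0.0961957  -1.23629795  7.72736796]
(285, 198, 20, 31) 226
[293.5 211.5]
[285.3 196.7]
[301.8 226.4]
```

move_arm(dp=[[20,-40,40],[20,-48,35],[20,-50,0],[20,-50,0],[21,-50,0],[21,-50,0],[21,-50,0],[21,-50,0],[20,-50,0],[0,0,0]], rotation=[[0,0,-0.026],[0,0,-0.026],[0,0,-0.026],[0,0,-0.026],[0,0,-0.026],[0,0,-0.026],[0,0,-0.026],[0,0,-0.026],[0,0,-0.026],[0,0,0]], hand=[0.35,0.35,0.35,0.35,0.35,0.35,0.35,0.35,0.35,0.35])

```text
clock: 43.55
eef_pos: [667.3, -245.8, 333.9]
eef_rot: [-3.137, -0.001, 1.501]
wrist_force: [-0.7, 0.0, -0.9]
finger_gap: 32.7
finger_force: 0.0
```

```bash
python3 - <<'E'
from h import *
S=shot('side');s=manip.read_state();print(s['eef_pos'],s['eef_rot'],s['wrist_force'],s['finger_gap'],[667.1,-243,241.8]-s['eef_pos'])
E
```

```text
[ 667.10861744 -243.70354724  335.12948062] [-3.13834411e+00 -8.98527638e-04  1.50345960e+00] [0.21131454 0.63734565 0.44501721] 33.1511778034224 [-8.61743844e-03  7.03547242e-01 -9.33294806e+01]
```

move_arm(dp=[[0,0,-40],[0,0,-35],[0,0,-18],[0,0,0],[0,0,0],[0,0,0],[0,0,0],[0,0,0]], rotation=[[0,0,0],[0,0,0],[0,0,0],[0,0,0],[0,0,0],[0,0,0],[0,0,0],[0,0,0]], hand=[0.35,0.35,0.35,0.35,0,0,0,0])

```text
clock: 44.6
eef_pos: [667.1, -242.2, 245.3]
eef_rot: [3.141, 0.0, 1.505]
wrist_force: [-1.1, 1.6, 5.9]
finger_gap: 10.1
finger_force: 20.0
```

move_arm(dp=[[-11,0.8,5],[-13.5,0.9,4.5],[-13.9,0.9,3.1],[-14.1,0.9,1.8],[-14.2,0.9,0.4],[-14.2,0.9,-1],[-14,0.9,-2.4],[-13.7,0.9,-3.7],[-13.3,0.9,-5.1]], rotation=[[0,0,0],[0,0,0],[0,0,0],[0,0,0],[0,0,0],[0,0,0],[0,0,0],[0,0,0],[0,0,0]], hand=[0,0,0,0,0,0,0,0,0])

```text
clock: 45.72
eef_pos: [545.2, -234.1, 247.5]
eef_rot: [3.14, 0.0, 1.506]
wrist_force: [3.7, 1.3, 2.5]
finger_gap: 10.0
finger_force: 20.0
```

move_arm(dp=[[-12.7,0.8,-6.3],[-12,0.8,-7.5],[-11.2,0.7,-8.7],[-10.3,0.7,-9.7],[-9.3,0.6,-10.7],[-8.3,0.5,-11.6],[-7.1,0.5,-12.3],[-5.9,0.4,-13],[-4.6,0.3,-13.5],[0,0,-2]], rotation=[[0,0,0],[0,0,0],[0,0,0],[0,0,0],[0,0,0],[0,0,0],[0,0,0],[0,0,0],[0,0,0],[0,0,0]], hand=[0,0,0,0,0,0,0,0,0,0])

```text
clock: 46.98
eef_pos: [463.3, -228.9, 150.9]
eef_rot: [-3.14, -0.0, 1.505]
wrist_force: [-5.6, 4.2, 16.0]
finger_gap: 10.1
finger_force: 20.0
```

move_arm(dp=[[0,0,0],[0,0,0],[0,0,25],[0,0,25],[0,0,0],[0,0,0],[0,0,0],[0,0,-15],[0,0,-11],[0,0,0]], rotation=[[0,0,0],[0,0,0],[0,0,0],[0,0,0],[0,0,0],[0,0,0],[0,0,0],[0,0,0],[0,0,0],[0,0,0]], hand=[0.3,0.3,0.3,0.2,0,0,0,0,0,0])

```text
clock: 48.22
eef_pos: [463.7, -229.1, 176.0]
eef_rot: [-3.141, 0.001, 1.505]
wrist_force: [-3.1, 1.5, 11.8]
finger_gap: 0.5
finger_force: 6.1
```

The bar carries load at 176 mm, so the lid is shut. Now measuring the switch from the start images, where nothing hides it.

```bash
python3 - <<'E'
from h import *
T=shot('top');S=shot('side')
def red(f,roi):
    h=cv2.cvtColor(cv2.imread('pics/'+f),cv2.COLOR_BGR2HSV);m=cv2.inRange(h,(0,120,30),(12,255,255))|cv2.inRange(h,(168,120,30),(180,255,255));x0,y0,x1,y1=roi;z=0*m;z[y0:y1,x0:x1]=m[y0:y1,x0:x1];return z
def yel(f,roi):
    h=cv2.cvtColor(cv2.imread('pics/'+f),cv2.COLOR_BGR2HSV);m=cv2.inRange(h,(18,120,90),(35,255,255));x0,y0,x1,y1=roi;z=0*m;z[y0:y1,x0:x1]=m[y0:y1,x0:x1];return z
a=red('top0.png',(440,235,480,270));b=red('side0.png',(310,295,350,335))
for m in(a,b): p=cv2.findNonZero(m);print(cv2.boundingRect(p),p[:,0].mean(0),len(p))
print(tri(T,cv2.findNonZero(a)[:,0].mean(0),S,cv2.findNonZero(b)[:,0].mean(0)))
for f,C,r in(('top0.png',T,(440,235,480,270)),('side0.png',S,(305,295,355,340))):
    p=cv2.findNonZero(yel(f,r)|red(f,r));q=cv2.minAreaRect(p);print(q,onz(C,*q[0],104).round(1),[onz(C,*c,104)[:2].round().tolist() for c in cv2.boxPoints(q)])
s=manip.read_state();print(s['eef_pos'])
for X in((404.5,-174,128),(401,-166,128)): print(X,proj(T,X),proj(S,X))
E
```

```text
(454, 243, 15, 17) [460.85869565 251.55434783] 184
(321, 305, 17, 19) [328.82978723 314.74042553] 235
(array([ 404.38187037, -175.33735648,  107.31642213]), np.float64(0.8564356355927025))
((460.0, 251.0), (26.0, 24.0), 90.0) [ 405.6 -174.2  104. ] [[437.0, -146.0], [438.0, -206.0], [374.0, -202.0], [373.0, -143.0]]
((331.2292785644531, 322.6634216308594), (36.59775161743164, 25.562549591064453), 65.224853515625) [ 401.2 -195.5  104. ] [[373.0, -148.0], [438.0, -144.0], [428.0, -242.0], [367.0, -243.0]]
[ 463.75060132 -229.11251226  175.95277959]
(404.5, -174, 128) (np.float64(463.0677056357638), np.float64(250.69811400258672)) (np.float64(328.5872364051528), np.float64(309.42437870864546))
(401, -166, 128) (np.float64(459.8363074212342), np.float64(252.1142789673391)) (np.float64(325.75990359090866), np.float64(307.36759731255245))
```

move_arm(dp=[[0,0,30],[-7,6,25],[-8,7,0],[-8,7,0],[-8,7,0],[-8,7,0],[-7,7,0],[-7,7,0],[-7,7,0],[0,0,0]], rotation=[[0,0,0.175],[0,0,0.175],[0,0,0.175],[0,0,0.175],[0,0,0.175],[0,0,0.175],[0,0,0.175],[0,0,0.175],[0,0,0.173],[0,0,0]], hand=[0,0.2,0.45,0.45,0.45,0.45,0.45,0.45,0.45,0.45])

```text
clock: 49.58
eef_pos: [403.4, -173.7, 230.0]
eef_rot: [-3.141, -0.001, 3.078]
wrist_force: [0.5, 0.5, 0.2]
finger_gap: 42.1
finger_force: 0.0
```

```bash
python3 - <<'E'
from h import *
S=shot('side');s=manip.read_state();print(s['eef_pos'],s['eef_rot'],s['joints'].round(2),s['finger_gap'])
E
```

```text
[ 403.64732038 -173.97527145  230.19458834] [-3.14088519e+00 -4.04252811e-04  3.07468914e+00] [-0.49  0.03  1.78 -0.    1.33 -1.99] 42.685829646689506
```

move_arm(dp=[[0,0,-50],[0,0,-45],[0,0,-20],[0,0,0],[0,0,0],[0,0,0],[0,0,0],[0,0,0]], rotation=[[0,0,0],[0,0,0],[0,0,0],[0,0,0],[0,0,0],[0,0,0],[0,0,0],[0,0,0]], hand=[0.45,0.45,0.45,0.3,0.1,0,0,0])

```text
clock: 50.62
eef_pos: [404.2, -175.1, 116.5]
eef_rot: [-3.138, 0.002, 3.078]
wrist_force: [0.1, -9.3, -2.9]
finger_gap: 12.7
finger_force: 20.0
```

move_arm(dp=[[0,-1.5,0],[0,0,0],[0,0,0],[0,0,0],[0,0,0],[0,0,0],[0,0,0],[0,0,0],[0,0,0],[0,0,0]], rotation=[[0,0,0],[0,0,-0.15],[0,0,-0.15],[0,0,-0.15],[0,0,-0.15],[0,0,-0.15],[0,0,-0.15],[0,0,-0.15],[0,0,-0.03],[0,0,0]], hand=[0,0,0,0,0,0,0,0,0,0])

```text
clock: 51.88
eef_pos: [404.1, -175.6, 116.4]
eef_rot: [3.141, 0.001, 2.001]
wrist_force: [0.6, 0.3, 5.7]
finger_gap: 13.0
finger_force: 20.3
```

```bash
python3 - <<'E'
from h import *
s=manip.read_state();print(s['eef_pos'],s['eef_rot'],s['moment'],s['wrist_force'],s['finger_gap'])
E
```

```text
[ 404.14572694 -175.55727774  116.35821465] [3.14144663e+00 1.08785571e-03 2.00098197e+00] [ 0.23044189 -0.20200245  0.42352242] [0.58869227 0.34897341 5.74312356] 12.981722925428574
```

move_arm(dp=[[0,0,0],[0,0,0],[0,0,0],[0,0,40],[0,0,50],[0,0,50],[-10,40,30],[-10,50,0],[-10,50,0],[0,0,0]], rotation=[[0,0,0.02],[0,0,0],[0,0,0],[0,0,0],[0,0,0],[0,0,0],[0,0,0],[0,0,0],[0,0,0],[0,0,0]], hand=[0,0.4,0.4,0.4,0.4,0.4,0.4,0.4,0.4,0.4])

```text
clock: 53.12
eef_pos: [373.2, -33.4, 286.0]
eef_rot: [-3.141, 0.0, 2.023]
wrist_force: [0.2, -1.6, -0.4]
finger_gap: 37.6
finger_force: 0.0
```

```bash
python3 - <<'E'
from h import *
S=shot('side','send.png');T=shot('top','tend.png');s=manip.read_state();print(s['eef_pos'])
h=cv2.cvtColor(S['image'],cv2.COLOR_RGB2HSV);m=cv2.inRange(h,(22,120,90),(35,255,255));z=0*m;z[190:265,262:345]=m[190:265,262:345];p=cv2.findNonZero(z);print('scoop',cv2.boundingRect(p),len(p))
def corners(c,roi):
    x0,y0,x1,y1=roi;k=cv2.inRange(cv2.cvtColor(c['image'],cv2.COLOR_RGB2HSV),(100,110,35),(125,255,255));z=0*k;z[y0:y1,x0:x1]=k[y0:y1,x0:x1]
    c=max(cv2.findContours(z,0,2)[0],key=cv2.contourArea);return cv2.approxPolyDP(cv2.convexHull(c),2,True)[:,0].tolist()
print(corners(S,(245,185,350,280)))
k=cv2.inRange(h,(0,0,0),(180,255,80))[285:332,350:378];n,l,st,ce=cv2.connectedComponentsWithStats(k);i=1+np.argmax(st[1:,4]);print('bar',ce[i]+[350,285],st[i])
# switch bar: white mark near the switch
for n,C in(('side',S),('top',T)):
    c=np.array(proj(C,(404,-175,140)));q=C['image'];hh=cv2.cvtColor(q,cv2.COLOR_RGB2HSV);w=cv2.inRange(hh,(0,0,170),(180,90,255));u,v=c.astype(int);w=w[v-16:v+17,u-16:u+17];y,x=np.nonzero(w);print(n,c)
    k_,l_,s_,c_=cv2.connectedComponentsWithStats(w)
    for j in range(1,k_):
        if s_[j][4]<60: print('  white',s_[j][4],c_[j]+[u-16,v-16],onz(C,*(c_[j]+[u-16,v-16]),140)[:2].round(1))
for b in(0,1.047): print('expect mark',b,404+18*np.cos(-.064-b),-175+18*np.sin(-.064-b))
E
```

```text
[373.71753414 -35.5158102  285.73376395]
scoop (289, 199, 16, 30) 52
[[302, 207], [337, 237], [335, 251], [310, 264], [287, 239], [287, 216]]
bar [363.41176471 309.98529412] [  4   8  20  35 136]
side [328.66651285 306.92665477]
  white 1 [336. 303.] [ 424.5 -172.6]
  white 1 [337. 305.] [ 424.1 -178.6]
  white 9 [333.33333333 311.        ] [ 408.8 -189.7]
  white 5 [338.8 313.4] [ 417.3 -200.9]
  white 1 [342. 315.] [ 422.  -207.9]
top [465.11467419 250.5361015 ]
expect mark 0 421.96314858119416 -176.15121372904557
expect mark 1.047 411.98778072574225 -191.13057218692072
```

move_arm(dp=[[0,-50,20],[0,-50,20],[0,-50,0],[0,-50,0],[0,-30,0],[0,0,0],[0,0,0]], rotation=[[0,0,0],[0,0,0],[0,0,0],[0,0,0],[0,0,0],[0,0,0],[0,0,0]], hand=[0.4,0.4,0.4,0.4,0.4,0.4,0.4])

```text
clock: 54.1
eef_pos: [373.4, -265.7, 325.4]
eef_rot: [-3.141, -0.001, 2.017]
wrist_force: [0.3, 0.7, 0.0]
finger_gap: 37.8
finger_force: 0.0
```

```bash
python3 - <<'E'
from pel import *
S=shot('side','send2.png');T=shot('top','tend2.png')
f=np.array([.170,-.985]);l=np.array([.985,.170]);o=np.array([487.6,186.4])
for n,C,roi in(('s',S,(262,190,345,265)),('t',T,(255,180,370,260))):
    h=cv2.cvtColor(C['image'],cv2.COLOR_RGB2HSV);m=cv2.inRange(h,(22,120,90),(35,255,255));x0,y0,x1,y1=roi;z=0*m;z[y0:y1,x0:x1]=m[y0:y1,x0:x1];p=cv2.findNonZero(z)
    if p is None: print(n,'none');continue
    c=p[:,0].mean(0);w=onz(C,*c,68)[:2]-o;print(n,'scoop',cv2.boundingRect(p),len(p),'bx,by',f@w,l@w)
    k=cv2.inRange(h,(100,110,35),(125,255,255));z=0*k;z[y0:y1,x0:x1]=k[y0:y1,x0:x1];cc=max(cv2.findContours(z,0,2)[0],key=cv2.contourArea);print(cv2.approxPolyDP(cv2.convexHull(cc),2,True)[:,0].tolist())
E
```

```text
s none
t scoop (286, 216, 35, 9) 259 bx,by -29.23019993471851 -0.28415593579455123
[[357, 193], [364, 229], [270, 245], [265, 210]]
```

The scoop is centred in the bin (x about -29 mm at the grip, y about 0), the bin hasn't moved, the lid is shut and the switch is on. Handing in.

```bash
python3 -c "
from cell import manip
print(manip.sign_off())"
```

```text
the job is handed in; nothing more can be done
None
```

I handed the job in at about 54 s with all 9 pellets in the well, the scoop lying in the empty bin, the lid shut and the switch at its on stop; sign-off returned no verdict, and one pellet popped onto the bench on the first scoop but was recovered with the scoop.

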